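# Fetch the seat fixings from behind the strobe housing and coin bucket

## Robot

A 6-joint arm with a two-finger parallel gripper is mounted at the origin on the work surface. World frame = base frame: x ahead of the robot, y to its left, z up, the work surface at z = 0. Lengths are in m, angles in rad, forces in N, time in s.
With the tool pointing down it reaches from about 0.35 to 0.85 m from the base axis. Payload 8.1 kg.
Tool frame: the origin (TCP) lies at the very end of the fingers, on their centre line; the grasp point (between the pads) lies 19 mm behind it; z points along the fingers, y is the line along which they close (so a half turn about z gives the same grasp; the last joint's range is limited). The gripper opens to 85 mm and grips with 20 to 120 N. Pads are 22 mm wide; open, the fingers measure 114 mm over their backs; the gripper's body (76 mm by 85 mm) begins 54 mm behind the grasp point. The pads swing forward as they close: fully open they stand 13 mm farther back than shut.
Start: joints at [-1.404, 0.13, 1.488, -0, 1.523, -0.085], TCP at [0.15, -0.581, 0.211] pointing down, gripper open.
Joint ranges: [-2.96, 2.96], [-0.89, 2.26], [0.02, 2.5], [-1.34, 4.48], [0, 2.73], [-2.66, 2.66]. Speed limits (rad/s): [2.39, 2.39, 2.79, 3.14, 3.14, 3.14].

## Interface

Orientations are given as a unit quaternion [w, x, y, z].
In Python, from plant import get_obs, snapshot, camera_model, close_job gives the robot as it stands.
- The arm moves only by the shell command python3 -m creep 'ROWS' [FORCE]. ROWS is text: rows parted by semicolons, each of 5 numbers parted by spaces: the shift along the tool's x, y, z in cm, then the turn about the tool's z in degrees, then the closure, from 0 (fully open) to 1 (shut). In form: dx dy dz roll grip; .... A call has 1 to 5 rows; each row shifts and turns the commanded pose from where the row before left it, along the tool's axes as they then stand; what a row does not reach is not made up. A row lasts 1/12 s, in which the tool goes at most 41.7 mm and 7.16 degrees, less where a joint would pass 70% of its speed; a pose out of reach is approached as far as the arm can. A call is refused whole if a number of a shift passes 4.17 or a number of a turn 7.16, either way. A call with a gripper value outside its range is refused whole. The fingers move at their own pace and stop on an object; FORCE is the grip in N (left out, the last holds). Time passes only in rows, so rows that do not move let the fingers close. It gives the time, the measured TCP pose, the force, the opening and the grip force at its end, in the units of the state.
- get_obs(): the state, without advancing time (a new reading comes with each control period).
- snapshot(name): name is "scene" or "top" or "wrist"; returns (picture, depth): 400x640x3 uint8, red, green, blue; 400x640 float32, m along the optical axis (not along the pixel's ray), 0 where there is no reading.
- camera_model(name): a dict with "fx", "fy", "cx", "cy" (pixels), "k1" (the pictures are not rectified: a ray, as slopes to the right and down, at radius r is drawn at 1 + k1 r^2 times it, then the intrinsics apply), "R" (3x3) and "t" (3): a world point X has camera coordinates R X + t; the wrist camera has in their place "hand_eye" (4x4, takes a point from camera to tool coordinates, whose origin is the TCP and whose axes are the flange's). Camera axes: x right, y down, z forward; pixel columns grow to the right and rows downward; lengths in m; the calibration is good to about 2 mm. A picture is of the moment at which its call begins: read the wrist's pose just before it. camera_model takes no time and is no camera call.
- close_job(): hands the job in; it is judged then, once.
The state is a dict: "t": time; "qpos": joint angles; "dq": joint speeds; "joint_efforts": joint torques, N m; "tool_pos": TCP position; "ee_rot": TCP orientation; "ft_force": force on the tool from outside, world axes, zero at the start; "wrist_torque": the same for the moment, N m; "finger_gap": finger opening in m; "gripper_force": force on a finger pad.
Only numpy, scipy, OpenCV 4.12 (cv2) and the standard library are available. Lean on these libraries where they do the work, as an engineer would, in place of code of your own. Each camera call takes 0.05 s, during which the arm holds its last target. There are 200 camera calls.

## Task

Lay out the seat fixings in the service tray: the steel bracket, base down, in the wide compartment and both aluminium bolts standing on their heads in the narrow one. They are kept at the back of the stowage pan, so first move the strobe housing and the coin bucket that stand in front of them aside onto the ribbed rubber mat, and only once all three fixings are in the tray put those two back, the housing squarely on its rubber pad and the bucket down inside its square locating pan. Set the strobe housing down gently, for it holds a glass flash tube, and let neither it, the bucket nor the bolts fall over.

Things in the scene. Friction and masses are not known exactly. Their poses are not given: they have to be found in the camera images.
- strobe: White plastic strobe housing, upright box 110 (x) x 56 (y) x 95 mm (z), about 0.6 kg, clear flash window on its -x face. Origin at the centre of its underside, z up. Grip from above across the 56 mm width (y), near the top. Starts on its rubber pad in the front row of the stowage pan; about 35 mm free between it and the bucket's rim.
- coin_bucket: Red plastic coin bucket, round, foot 100 mm, rim 124 mm across and 102 mm high, about 0.35 kg. A stiff upright handle (does not fold) spans the mouth along y; its black grip, 18 mm wide (x), 66 long (y), 18 high, is centred on the axis 146 mm above the origin. Origin at the centre of the underside, z up. Starts in its locating pan in the front row.
- bracket: Steel bracket, U channel of 4 mm plate, open at the top: 44 mm wide (x, outside the flanges), 90 long (y), 42 high, 0.33 kg. Origin at the centre of its underside, z up. Grip from above across the flanges (x). Lies crosswise in the stowage pan's back row, 5 to 15 mm behind bucket or housing, over 30 mm from the rear lip; bracket and bolts in any order, about 90 mm apart.
- bolt_a: Aluminium seat bolt standing on its head, 79 mm high, 0.07 kg: round flat head 34 mm in diameter, 9 mm high, at the bottom; above it a shank 16 mm in diameter, bare end up. Origin at the centre of the head's underside, z up along the shank. Starts in the back row of the stowage pan. The two bolts are alike and interchangeable.
- bolt_b: The second aluminium seat bolt, the same in every way as bolt_a, also standing on its head in the back row.
- bucket_seat: The bucket's place: fixed square dark steel locating pan 124 x 124 mm, floor and lip 3 mm thick, 12 mm high in all, 118 mm clear inside. Origin at the centre of its underside; the bucket stands 3 mm above it. Left or right in the front row of the stowage pan.
- strobe_seat: The housing's place: fixed flat black rubber pad 118 (x) x 72 (y) x 4 mm on the stowage pan's floor. Origin at the centre of its underside; the housing stands 4 mm above it, its length along the pad's x (either way round). In the front row, on the side where the bucket's pan is not.
- tray: Fixed grey service tray beside the stowage pan, empty: 190 (x) x 140 (y) mm, 25 high, floor and walls 3 mm. Origin at the centre of its underside; things stand 3 mm above it. A 3 mm partition, 23 mm high, along y at x = +20 mm parts the wide compartment for the bracket (x -92 to +18.5, centre -37 mm) from the narrow one for the bolts (x +21.5 to +92, centre +57 mm); each 134 mm long in y.
- mat: Fixed black ribbed rubber mat on the other side of the stowage pan, bare: 300 (x) x 150 (y) x 4 mm. Origin at the centre of its underside; things stand 4 mm above it. Room for the housing and the bucket one behind the other along x.
- stow_pan: Stowage pan: fixed stainless sheet with a 3 mm floor, from its origin (on the underside) x -110 to +128 mm, y -155 to +155 mm; lips 18 mm high at the rear (+x) and both sides, none at the front (-x, nearest the robot). Front row (rubber pad, bucket's pan) at x = -30, y = +-62.5 mm; back row (bracket, bolts) at about x = +62, y = -90, 0, +90 mm.
There are look-alikes about, which are no part of the job. What is shaped like the strobe but pink is not meant.

How it is judged:
By the outcome, as a careful person would: the job done as asked, in the order asked, and still so for the second after the job is handed in, with the robot touching nothing.
It also fails if it takes over 141 s, if anything falls off the work surface, if the arm or the gripper's body presses on something with over 40 N, if the wrist force passes 120 N, or if a joint passes its speed limit or range.

## Working session

There is one attempt and no reset: what is moved stays moved. The work goes in short steps, Python scripts to look and compute and a shell command to move; the robot and the scene stay as the last step left them, time stands still between calls to the robot, and variables do not carry over. Pictures are saved under pics/ and viewed, at most 14 in all, crops included, and the job is handed in when it is done.

```bash
ls; mkdir -p pics; cat > h.py <<'E'
import numpy as np, cv2, json
from plant import get_obs, snapshot, camera_model
from scipy.spatial.transform import Rotation as Rn
def rot(q): return Rn.from_quat([q[1],q[2],q[3],q[0]]).as_matrix()
def cam(name,obs=None):
    m=camera_model(name)
    if 'hand_eye' in m:
        H=np.array(m['hand_eye']); Rt=rot(obs['ee_rot']); p=np.array(obs['tool_pos'])
        C=Rt@H[:3,:3]; o=Rt@H[:3,3]+p
    else:
        R=np.array(m['R']); C=R.T; o=-R.T@np.array(m['t'])
    return m,C,o
def slopes(m,px):
    px=np.atleast_2d(np.array(px,float)); d=np.stack([(px[:,0]-m['cx'])/m['fx'],(px[:,1]-m['cy'])/m['fy']],1)
    s=d.copy()
    for _ in range(20): s=d/(1+m['k1']*(s**2).sum(1,keepdims=True))
    return s
def toplane(c,px,z):
    m,C,o=c; s=slopes(m,px); r=np.c_[s,np.ones(len(s))]@C.T
    return o+r*((z-o[2])/r[:,2])[:,None]
def cloud(c,dep):
    m,C,o=c; v,u=np.mgrid[:dep.shape[0],:dep.shape[1]]
    s=slopes(m,np.c_[u.ravel(),v.ravel()]); d=dep.ravel()[:,None]
    P=(np.c_[s,np.ones(len(s))]*d)@C.T+o; P[d[:,0]<=0]=np.nan
    return P.reshape(*dep.shape,3)
def proj(c,X):
    m,C,o=c; q=(np.atleast_2d(X)-o)@C; s=q[:,:2]/q[:,2:]; s=s*(1+m['k1']*(s**2).sum(1,keepdims=True))
    return s*[m['fx'],m['fy']]+[m['cx'],m['cy']]
def grab(name,tag):
    o=get_obs(); im,d=snapshot(name); np.savez('pics/%s.npz'%tag,im=im,d=d); cv2.imwrite('pics/%s.png'%tag,im[:,:,::-1]); json.dump({k:np.array(v).tolist() for k,v in o.items()},open('pics/%s.json'%tag,'w'))
    return im,d,cam(name,o)
def load(name,tag):
    f=np.load('pics/%s.npz'%tag); return f['im'],f['d'],cam(name,json.load(open('pics/%s.json'%tag)))
def st():
    o=get_obs(); R=rot(o['ee_rot']); print('t',o['t'],'tcp',np.round(o['tool_pos'],4),'yaw x',np.round(np.degrees(np.arctan2(R[1,0],R[0,0])),2),'z',np.round(R[:,2],3),'F',np.round(o['ft_force'],1),'gap',o['finger_gap'],o['gripper_force'],'q',np.round(o['qpos'],2))
E
python3 - <<'E'
from h import *
st()
a=grab('top','top0')[0]; b=grab('scene','sc0')[0]
for n in('top','scene'):
  c=cam(n); print(n,c[2],c[1][:,2],c[0]['fx'])
E
```

```text
pics
t 0.0 tcp [ 0.1494 -0.5805  0.21  ] yaw x 14.43 z [-0.     0.002 -1.   ] F [-0.2 -0.4  0.2] gap 0.08536695270080039 0.0 q [-1.4   0.13  1.49 -0.    1.52 -0.09]
top [ 0.28923718 -0.00836899  1.36938357] [ 0.19150827  0.0046051  -0.9814802 ] 499.2132294024331
scene [ 1.02341409 -0.02126237  0.68790184] [-0.57567277  0.05462797 -0.81585332] 383.7105372707197
```

View pics/top0.png

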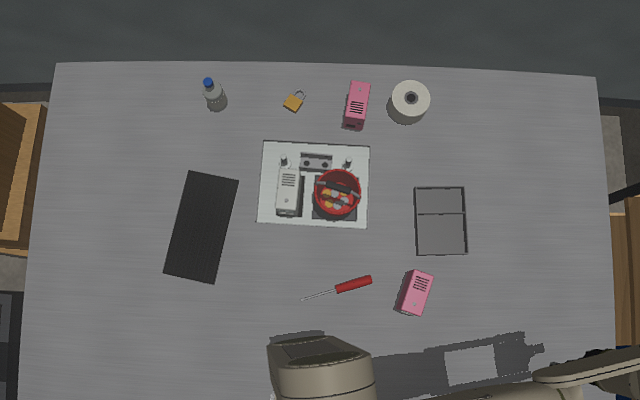

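View pics/sc0.png

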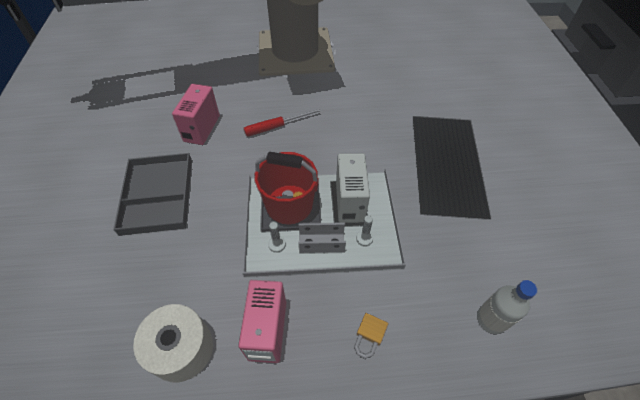

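The top view shows the stowage pan at about (313,185), with the white strobe at (288,190), the red bucket at (338,192), bolts at (284,161) and (348,163), and the bracket at (316,161). The tray is at (440,220) with its narrow compartment on the far side, and the mat is at (201,227).
Three things have the housing's shape: white (288,190), pink (357,105) and pink (415,292). The white one is meant, because it stands on the pan beside the bucket. The crop below confirms it.

```bash
cat > m1.py <<'E'
from h import *
im,d,c=load('top','top0'); P=cloud(c,d); z=P[...,2]
hsv=cv2.cvtColor(im,cv2.COLOR_RGB2HSV)
def rect(name,mask,zz):
    mask=mask.astype(np.uint8); cs,_=cv2.findContours(mask,cv2.RETR_EXTERNAL,cv2.CHAIN_APPROX_NONE)
    k=max(cs,key=cv2.contourArea)[:,0]; W=toplane(c,k,zz)[:,:2]
    (cx,cy),(w,h),a=cv2.minAreaRect((W*1000).astype(np.float32)); print(name,round(cx,1),round(cy,1),'size',round(w,1),round(h,1),'ang',round(a,1),len(k))
def box(u0,v0,u1,v1):
    m=np.zeros(im.shape[:2],bool); m[v0:v1,u0:u1]=1; return m
V=hsv[...,2]; S=hsv[...,1]
rect('mat',box(150,160,250,295)&(V<75),0.004)
rect('tray',box(400,175,480,265)&(V<75)|box(400,175,480,265)&(z>0.012),0.025)
rect('strobe',box(262,140,312,225)&(z>0.09),0.102)
rect('pink far',box(330,75,385,135)&(z>0.08),0.095)
red=((hsv[...,0]<8)|(hsv[...,0]>172))&(S>130)
rect('rim',box(300,155,375,225)&(z>0.095)&(z<0.125),0.108)
rect('grip',box(300,155,375,225)&(z>0.145),0.161)
rect('bracket',box(295,145,337,175)&(z>0.035),0.045)
for n,b in(('b1',box(272,145,297,170)),('b2',box(338,145,362,170))):
    m=b&(z>0.06)&(z<0.092); print(n,m.sum(),np.nanmean(P[m],0),np.nanmax(z[m]))
print('table z',np.nanmedian(z[300:340,100:200]),'pan',np.nanmedian(z[195:215,265:272]))
big=cv2.resize(im[130:240,245:385],None,fx=5,fy=5,interpolation=cv2.INTER_CUBIC); cv2.imwrite('pics/crop1.png',big[:,:,::-1])
E
python3 m1.py
```

```text
mat 469.7 334.1 size 150.3 298.1 ang 80.1 305
tray 502.1 -328.7 size 192.1 148.8 ang 2.6 237
strobe 559.1 87.7 size 56.3 111.4 ang 86.2 118
pink far 814.1 -89.8 size 56.3 113.8 ang 81.3 110
rim 556.3 -42.3 size 120.7 120.7 ang 15.8 254
grip 555.4 -42.2 size 88.6 19.2 ang 72.8 73
bracket 627.3 12.7 size 103.1 17.7 ang 85.8 88
b1 41 [0.65148571 0.10471514 0.07799113] 0.08811436503717562
b2 33 [ 0.64928943 -0.0698421   0.07653996] 0.08599812437175247
table z -0.0005042073304594163 pan 0.002491649998639711
```

View pics/crop1.png

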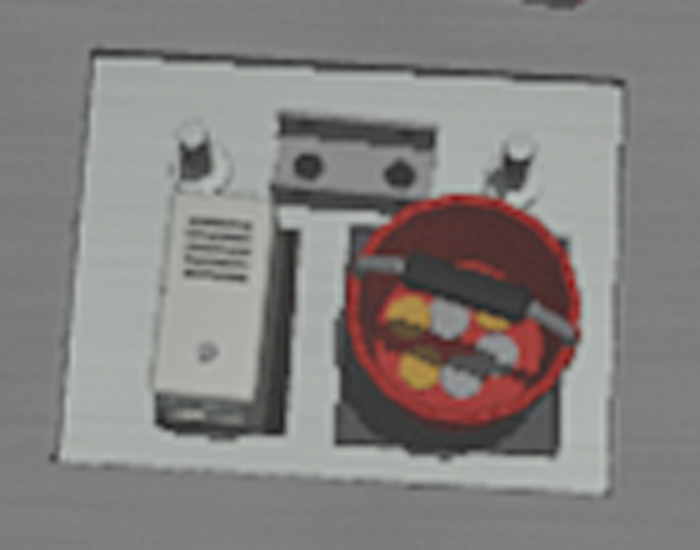

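The crop confirms the white housing at (288,190) stands on its pad beside the bucket. The fixings are behind it: bolts at (284,161) and (348,163), with the bracket between them. The next step is moving in for a closer wrist view.

```bash
cat > go.py <<'E'
import sys
from h import *
# go.py x y z yaw(deg): prints roll, then shift (cm) in tool axes after the roll
o=get_obs(); R=rot(o['ee_rot']); p=np.array(o['tool_pos']); x,y,z,w=map(float,sys.argv[1:5])
yaw=np.degrees(np.arctan2(R[1,0],R[0,0])); roll=(yaw-w+180)%360-180
a=np.radians(w); ax=np.array([np.cos(a),np.sin(a),0]); ay=np.array([np.sin(a),-np.cos(a),0]); d=np.array([x,y,z])-p
print('t %.1f roll %.2f | dx %.2f dy %.2f dz %.2f | F %s gap %.4f'%(o['t'],roll,100*d@ax,100*d@ay,-100*d[2],np.round(o['ft_force'],1),o['finger_gap']))
E
python3 go.py 0.50 0.03 0.36 -3.8; python3 -c "
from h import *
m=camera_model('wrist');print(np.round(m['hand_eye'],3),m['fx'],m['k1'])"
```

```text
t 0.1 roll 18.23 | dx 30.94 dy -63.25 dz -14.99 | F [ 0.2 -0.2  0.3] gap 0.0855
[[ 0.001 -0.959 -0.284  0.073]
 [ 1.     0.001  0.001 -0.001]
 [-0.001 -0.284  0.959 -0.163]
 [ 0.     0.     0.     1.   ]] 334.42498082420406 -0.05559980301413651
```

```bash
python3 -m creep '0 0 -3 6.08 0;0 0 -3 6.08 0;0 0 -3 6.08 0;2 -3.15 0 0 0;2 -3.15 0 0 0' 
R='' ; python3 -m creep '2 -3.15 0 0 0;2 -3.15 0 0 0;2 -3.15 0 0 0;2 -3.15 0 0 0;2 -3.15 0 0 0' >/dev/null; python3 -m creep '2 -3.15 0 0 0;2 -3.15 0 0 0;2 -3.15 0 0 0;2 -3.15 0 0 0;2 -3.15 0 0 0' >/dev/null; python3 -m creep '2 -3.15 0 0 0;2 -3.15 0 0 0;2 -3.15 0 0 0;2 -3.15 0 0 0;2 -3.15 0 0 0' >/dev/null; python3 -m creep '2 -3.15 0 0 0;2 -3.15 0 0 0;2 -3.15 0 0 0;0 0 0 0 0;0 0 0 0 0'; python3 -c "
from h import *
st(); grab('wrist','w1')"
```

```text
t: 0.52
tool_pos: [0.1933, -0.5221, 0.3031]
ee_rot: [0.002, 0.999, -0.035, 0.0]
ft_force: [0.9, -0.1, -0.4]
finger_gap: 0.0855
gripper_force: 0.0
t: 2.18
tool_pos: [0.5907, 0.0227, 0.2996]
ee_rot: [-0.0, 0.999, -0.032, -0.001]
ft_force: [-1.0, -0.1, -0.2]
finger_gap: 0.0851
gripper_force: 0.0
t 2.1833 tcp [0.5907 0.0227 0.2996] yaw x -3.63 z [-0.003  0.    -1.   ] F [-1.  -0.1 -0.2] gap 0.08514998854157534 0.0 q [-0.05  0.09  1.37 -0.    1.68  1.59]
```

View pics/w1.png

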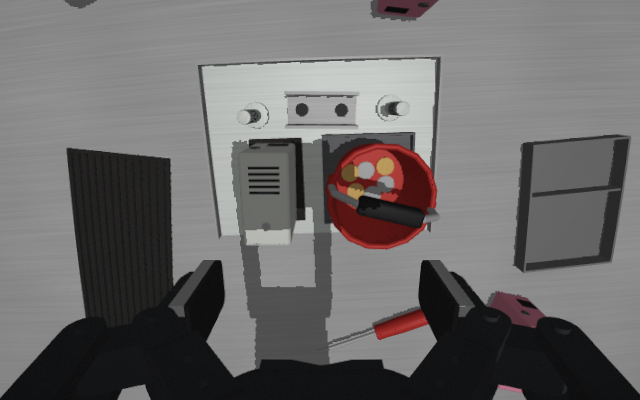

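The wrist view holds everything: strobe top at (268,190), bucket at (383,195) with its grip at (391,210), bolts at (250,116) and (393,108), bracket at (322,110), tray at (573,200) with the partition at row 190, and the mat at (120,235). The tool yaw at this point is −3.6°.

```bash
cat > m2.py <<'E'
from h import *
im,d,c=load('wrist','w1'); P=cloud(c,d); z=P[...,2]
hsv=cv2.cvtColor(im,cv2.COLOR_RGB2HSV); V=hsv[...,2]; S=hsv[...,1]
def box(u0,v0,u1,v1):
    m=np.zeros(im.shape[:2],bool); m[v0:v1,u0:u1]=1; return m
def rect(name,mask,zz):
    cs,_=cv2.findContours(mask.astype(np.uint8),cv2.RETR_EXTERNAL,cv2.CHAIN_APPROX_NONE)
    k=max(cs,key=cv2.contourArea)[:,0]; W=toplane(c,k,zz)[:,:2]
    (cx,cy),(w,h),a=cv2.minAreaRect((W*1000).astype(np.float32)); print(name,round(cx,1),round(cy,1),'size',round(w,1),round(h,1),'ang',round(a,1),len(k),'zmed',np.nanmedian(z[mask]))
rect('mat',box(40,130,180,290)&(V<70),0.004)
rect('tray',box(500,125,640,280)&(z>0.018),0.025)
rect('strobe',box(225,130,310,255)&(z>0.095)&(z<.115),0.102)
rect('rim',box(315,135,445,255)&(z>0.1)&(z<0.118),0.108)
rect('grip',box(350,190,428,230)&(z>0.15)&(V<80),0.161)
rect('bracket',box(280,85,363,133)&(z>0.036)&(z<.055),0.045)
rect('pan',box(190,50,450,240)&(z>0.012)&(z<.024)|box(190,50,450,240)&(V>190),0.012)
for n,b in(('b1',box(232,95,275,132)),('b2',box(372,90,415,128))):
    m=b&(z>0.074)&(z<0.09); print(n,m.sum(),np.nanmean(P[m],0)); rect(n,m,.082)
    m=b&(z>0.009)&(z<0.016); rect(n+'head',m,.012)
rect('seat',box(318,130,420,235)&(z>0.010)&(z<.022)&(V<110),0.015)
rect('pad',box(225,130,325,225)&(V<45)&(z<.03),0.007)
print('pan z',np.nanmedian(z[75:90,220:270]),'table',np.nanmedian(z[40:55,460:520]))
E
python3 m2.py
```

```text
mat 507.5 322.2 size 160.6 227.0 ang 80.4 484 zmed 0.003990012286168243
tray 506.3 -330.3 size 192.7 146.1 ang 2.2 442 zmed 0.02369658441875222
strobe 565.1 87.9 size 56.1 107.4 ang 86.3 274 zmed 0.10189667360747445
rim 560.6 -41.4 size 119.4 119.9 ang 16.5 581 zmed 0.10768012961811443
grip 563.6 -37.3 size 73.3 19.6 ang 72.5 171 zmed 0.16047531489971983
bracket 677.7 18.3 size 88.3 3.5 ang 86.4 154 zmed 0.04498456538868936
pan 609.3 18.1 size 287.0 214.7 ang 88.1 1506 zmed 0.0036960619292435437
b1 182 [0.65637267 0.10534763 0.08141362]
b1 656.3 105.2 size 15.7 16.2 ang 20.6 41 zmed 0.0818466858586708
b1head 656.4 104.0 size 33.6 29.9 ang 4.8 94 zmed 0.011972729831501522
b2 189 [ 0.65484576 -0.06924988  0.08149409]
b2 654.9 -69.1 size 16.7 15.0 ang 86.9 42 zmed 0.08188494823296044
b2head 654.8 -67.9 size 29.7 34.1 ang 86.1 95 zmed 0.011966456913038048
seat 570.3 -48.7 size 92.7 60.3 ang 69.3 243 zmed 0.014597390093994661
pad 566.1 86.2 size 70.7 115.8 ang 88.2 264 zmed 0.007208650193015476
pan z 0.0031186705065495146 table 0.0002864351888695049
```

```bash
python3 go.py 0.5615 -0.0416 0.20 72.7
```

```text
t 2.2 roll -76.42 | dx -6.87 dy -0.87 dz 10.01 | F [-0.5 -0.2 -1.3] gap 0.0853
```

```bash
python3 -m creep '0 0 0.5 -6.95 0;0 0 0.5 -6.95 0;0 0 0.5 -6.95 0;0 0 0.5 -6.95 0;0 0 0.5 -6.95 0' >/dev/null;  python3 -m creep '0 0 0.5 -6.95 0;0 0 0.5 -6.95 0;0 0 0.5 -6.95 0;0 0 0.5 -6.95 0;0 0 0.5 -6.95 0' >/dev/null; python3 -m creep '0 0 0.5 -6.95 0;-3.4 -0.45 1.5 0 0;-3.4 -0.45 1.5 0 0;0 0 1.5 0 0;0 0 0 0 0' >/dev/null; python3 -m creep '0 0 0 0 0' 
cat > m3.py <<'E'
from h import *
im,d,c=grab('wrist','w2'); P=cloud(c,d); z=P[...,2]
st(); o=get_obs(); R=rot(o['ee_rot']); p=np.array(o['tool_pos'])
hsv=cv2.cvtColor(im,cv2.COLOR_RGB2HSV)
L=(P-p)@R  # tool coords
m=(z>0.1575)&(z<0.166)&(abs(L[...,0])<.06)&(abs(L[...,1])<.035)&(hsv[...,2]<90)
q=L[m]; print(m.sum(),'tool x range',np.percentile(q[:,0],[1,99]),'tool y',np.percentile(q[:,1],[1,50,99]))
A=np.polyfit(q[:,0],q[:,1],1); print('slope deg',np.degrees(A[0]),'zmed',np.median(P[m][:,2]))
E
python3 m3.py
```

```text
t: 3.57
tool_pos: [0.5605, -0.0423, 0.2008]
ee_rot: [-0.001, 0.806, 0.591, -0.0]
ft_force: [-0.1, 0.0, 0.3]
finger_gap: 0.0855
gripper_force: 0.0
t 3.6167 tcp [ 0.5615 -0.0418  0.2019] yaw x 72.56 z [ 0.001  0.    -1.   ] F [1.  0.7 0.4] gap 0.08550280034603094 0.0 q [-0.17  0.03  1.61  0.    1.5   0.14]
2502 tool x range [-0.03065403  0.03238618] tool y [-0.01020979 -0.0017828   0.00679051]
slope deg -0.35096761087782674 zmed 0.16071557316960872
```

View pics/w2.png

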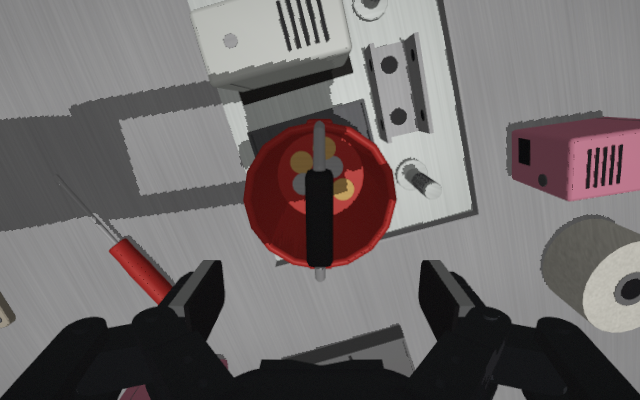

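The grip lies between the fingers at columns 306–333 (centre 320), and the finger midline is at about 321. I'll shift 1.5 mm, descend and close.

```bash
python3 -m creep '0 -0.15 2 0 0;0 0 2 0 0;0 0 2 0 0;0 0 0.9 0 0;0 0 0 0 0.5' 40 >/dev/null; python3 -m creep '0 0 0 0 0.6;0 0 0 0 0.7;0 0 0 0 0.8;0 0 0 0 1;0 0 0 0 1'; python3 -m creep '0 0 0 0 1;0 0 0 0 1;0 0 0 0 1'
```

```text
t: 4.45
tool_pos: [0.5608, -0.0409, 0.1335]
ee_rot: [0.001, 0.806, 0.592, 0.001]
ft_force: [-1.7, 0.8, 2.7]
finger_gap: 0.0163
gripper_force: 39.9
t: 4.7
tool_pos: [0.5607, -0.0409, 0.1334]
ee_rot: [0.0, 0.806, 0.592, 0.001]
ft_force: [-2.6, 0.5, 6.0]
finger_gap: 0.0168
gripper_force: 40.3
```

```bash
python3 -m creep '0 0 -1 0 1;0 0 -2.5 0 1;0 0 -4 0 1;0 0 -4 0 1;0 0 -4 0 1' >/dev/null; python3 go.py 0.399 0.345 0.285 72.7; python3 -c "
from h import *
st()"
```

```text
t 5.1 roll -0.07 | dx 32.06 dy -26.78 dz 0.35 | F [ 1.6 -0.1 -3.4] gap 0.0167
t 5.1167 tcp [ 0.5593 -0.0407  0.2885] yaw x 72.63 z [-0.002  0.    -1.   ] F [ 1.6 -0.1 -3.4] gap 0.016690856252844874 39.511937499046326 q [-0.16  0.01  1.48 -0.    1.66  0.14]
```

```bash
python3 -m creep '1.15 -0.96 0 0 1;2.29 -1.91 0 0 1;2.29 -1.91 0 0 1;2.29 -1.91 0 0 1;2.29 -1.91 0 0 1' >/dev/null; python3 -m creep '2.29 -1.91 0 0 1;2.29 -1.91 0 0 1;2.29 -1.91 0 0 1;2.29 -1.91 0 0 1;2.29 -1.91 0 0 1' >/dev/null; python3 -m creep '2.29 -1.91 0 0 1;2.29 -1.91 0 0 1;2.29 -1.91 0 0 1;2.29 -1.91 0 0 1;1.15 -0.96 0 0 1' >/dev/null; python3 -m creep '0 0 3 0 1;0 0 4 0 1;0 0 3 0 1;0 0 2 0 1;0 0 1.2 0 1'; python3 go.py 0.399 0.345 0.1314 72.7
```

```text
t: 6.78
tool_pos: [0.3985, 0.3438, 0.1513]
ee_rot: [-0.0, 0.806, 0.592, -0.003]
ft_force: [-0.7, 0.4, -4.0]
finger_gap: 0.0169
gripper_force: 39.5
t 6.8 roll -0.05 | dx 0.13 dy 0.01 dz 1.99 | F [-0.7  0.4 -4. ] gap 0.0169
```

```bash
python3 -c "
from h import *
grab('top','top1')
im,d,c=load('top','top1'); P=cloud(c,d); z=P[...,2]
cv2.imwrite('pics/top1c.png',cv2.resize(im[130:300,140:390],None,fx=3,fy=3)[:,:,::-1])"
```

```text
(no output)
```

View pics/top1c.png

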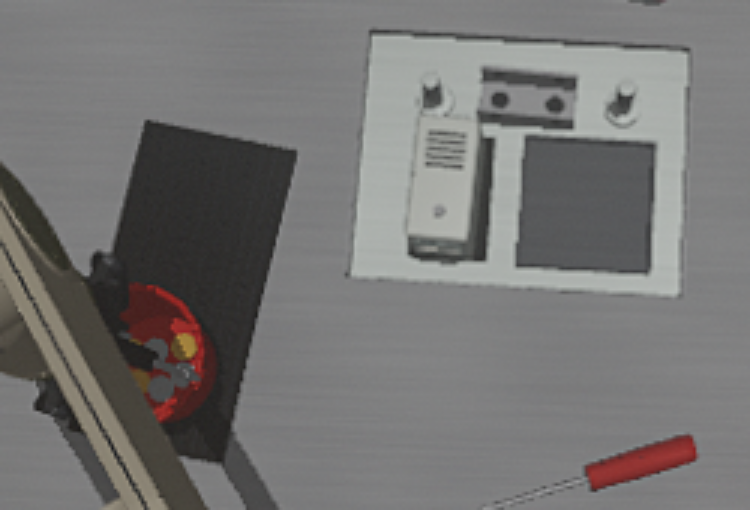

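The bucket hangs over the near half of the mat, crop (165,355), and the mat's corners are visible. Its empty pan shows at crop (588,205). Now I'll lower it.

```bash
python3 -m creep '0 0 1 0 1;0 0 0.5 0 1;0 0 0.25 0 1;0 0 0.15 0 1;0 0 0 0 1'; python3 -m creep '0 0 0.1 0 1;0 0 0 0 1'
```

```text
t: 7.25
tool_pos: [0.4011, 0.3454, 0.1369]
ee_rot: [0.0, 0.806, 0.592, 0.001]
ft_force: [-0.8, -0.6, -3.5]
finger_gap: 0.0168
gripper_force: 39.5
t: 7.42
tool_pos: [0.401, 0.3453, 0.1357]
ee_rot: [0.0, 0.806, 0.592, 0.001]
ft_force: [-0.7, 0.3, -3.4]
finger_gap: 0.0165
gripper_force: 39.5
```

```bash
python3 -m creep '0 0 0.15 0 1;0 0 0.15 0 1;0 0 0 0 1'; python3 -m creep '0 0 0.15 0 1;0 0 0 0 1'
```

```text
t: 7.67
tool_pos: [0.4005, 0.345, 0.1318]
ee_rot: [-0.0, 0.806, 0.592, -0.0]
ft_force: [0.3, 0.2, -3.6]
finger_gap: 0.0167
gripper_force: 39.5
t: 7.83
tool_pos: [0.4008, 0.3456, 0.1316]
ee_rot: [-0.0, 0.806, 0.592, 0.001]
ft_force: [-4.0, -0.9, 3.5]
finger_gap: 0.0168
gripper_force: 40.4
```

Contact (force flipped to +3.5 N). Release, rise, then look at the strobe from above.

```bash
python3 -m creep '0 0 0 0 0.7;0 0 0 0 0.4;0 0 0 0 0;0 0 0 0 0;0 0 0 0 0'; python3 -m creep '0 0 -2 0 0;0 0 -4 0 0;0 0 -3 0 0'; python3 go.py 0.565 0.088 0.22 -3.7
```

```text
t: 8.25
tool_pos: [0.4007, 0.3451, 0.1306]
ee_rot: [0.0, 0.806, 0.592, 0.0]
ft_force: [-1.0, -0.6, -0.1]
finger_gap: 0.0728
gripper_force: 0.0
t: 8.5
tool_pos: [0.4002, 0.3447, 0.2218]
ee_rot: [-0.0, 0.806, 0.592, -0.001]
ft_force: [0.4, 1.1, 1.1]
finger_gap: 0.0855
gripper_force: 0.0
t 8.5 roll 76.33 | dx 18.10 dy 24.56 dz 0.18 | F [0.4 1.1 1.1] gap 0.0855
```

```bash
python3 -m creep '0 0 0 6.94 0;0 0 0 6.94 0;0 0 0 6.94 0;0 0 0 6.94 0;0 0 0 6.94 0' >/dev/null;  python3 -m creep '0 0 0 6.94 0;0 0 0 6.94 0;0 0 0 6.94 0;0 0 0 6.94 0;0 0 0 6.94 0' >/dev/null; python3 -m creep '0 0 0 6.94 0;2 2.73 0 0 0;2 2.73 0 0 0;2 2.73 0 0 0;2 2.73 0 0 0' >/dev/null; python3 -m creep '2 2.73 0 0 0;2 2.73 0 0 0;2 2.73 0 0 0;2 2.73 0 0 0;2 2.73 0 0 0' >/dev/null;python3 -m creep '0 0 0 0 0;0 0 0 0 0' >/dev/null
cat > m4.py <<'E'
import sys
from h import *
tag=sys.argv[1]
im,d,c=grab('wrist',tag); P=cloud(c,d); z=P[...,2]; st(); o=get_obs(); R=rot(o['ee_rot']); p=np.array(o['tool_pos'])
def rect(name,mask,zz):
    cs,_=cv2.findContours(mask.astype(np.uint8),cv2.RETR_EXTERNAL,cv2.CHAIN_APPROX_NONE)
    k=max(cs,key=cv2.contourArea)[:,0]; W=toplane(c,k,zz)[:,:2]
    (cx,cy),(w,h),a=cv2.minAreaRect((W*1000).astype(np.float32)); t=R.T@(np.array([cx/1e3,cy/1e3,zz])-p)
    print(name,round(cx,1),round(cy,1),'size',round(w,1),round(h,1),'ang',round(a,1),len(k),'zmed',np.nanmedian(z[mask]),'tool cm',np.round(t*100,2))
E
cat > m5.py <<'E'
from m4 import *
near=np.hypot(P[...,0]-.565,P[...,1]-.088)<.09
rect('strobe',near&(z>.095)&(z<.108),.102)
E
python3 m5.py w3
```

```text
t 10.3833 tcp [0.5644 0.0878 0.2203] yaw x -3.8 z [-0.001  0.    -1.   ] F [-0.1  0.1  0.5] gap 0.08532713337532567 0.0 q [0.06 0.05 1.56 0.   1.54 1.7 ]
strobe 565.4 88.8 size 55.3 107.4 ang 86.2 355 zmed 0.10190857674805143 tool cm [ 0.1  -0.11 11.83]
```

View pics/w3.png

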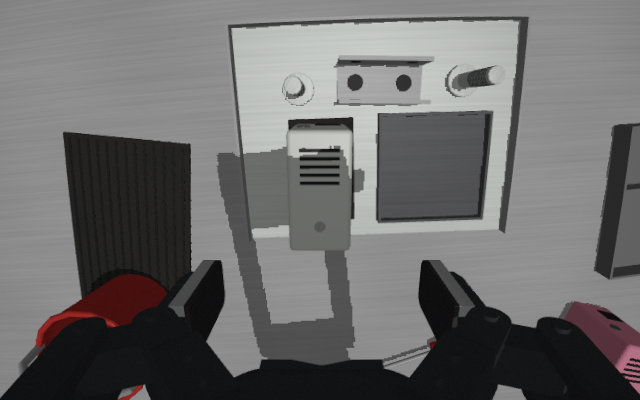

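The strobe is at (320,190), centred between the fingers. The bucket's empty pan shows at (435,165) and the bolts at (297,88) and (465,78). Descend and grip.

```bash
python3 -m creep '0.1 -0.05 3 0 0;0 0 4 0 0;0 0 4 0 0;0 0 3 0 0;0 0 1.7 0 0.1' 50; python3 -m creep '0 0 0 0 0.2;0 0 0 0 0.3;0 0 0 0 0.4;0 0 0 0 1;0 0 0 0 1';python3 -m creep '0 0 0 0 1;0 0 0 0 1;0 0 0 0 1'; cat > m6.py <<'E'
from h import *
im,d,c=load('wrist','w3'); P=cloud(c,d); z=P[...,2]; V=cv2.cvtColor(im,cv2.COLOR_RGB2HSV)[...,2]
def rect(name,mask,zz):
    cs,_=cv2.findContours(mask.astype(np.uint8),cv2.RETR_EXTERNAL,cv2.CHAIN_APPROX_NONE)
    k=max(cs,key=cv2.contourArea)[:,0]; W=toplane(c,k,zz)[:,:2]
    (cx,cy),(w,h),a=cv2.minAreaRect((W*1000).astype(np.float32)); print(name,round(cx,1),round(cy,1),'size',round(w,1),round(h,1),'ang',round(a,1),len(k))
b=np.zeros(V.shape,bool); b[105:226,372:497]=1
rect('seat lip',b&(z>.0125)&(z<.018),.015)
rect('seat dark',b&(V<140),.015)
e=np.zeros(V.shape,bool); e[10:238,220:532]=1
rect('pan',e&(V>150)&(z<.03),.003)
e[:]=0; e[112:225,283:358]=1
m=e&(z<.01)&(z>.0055)&(V<60); vv,uu=np.nonzero(m); W=toplane(c,np.c_[uu,vv],.007); print('pad pts x max, y min',np.percentile(W[:,0],[50,99]),np.percentile(W[:,1],[1,50]))
a=np.radians(-3.8); X=np.array([np.cos(a),np.sin(a)]); Y=np.array([-np.sin(a),np.cos(a)])
print('pad local x+ edge',np.percentile(W[:,:2]@X,[98,99.5]),'local y range',np.percentile(W[:,:2]@Y,[.5,2,98,99.5]),'strobe c',np.array([.5654,.0888])@X,np.array([.5654,.0888])@Y)
E
python3 m6.py
```

```text
t: 10.8
tool_pos: [0.5617, 0.09, 0.0588]
ee_rot: [0.0, 1.0, -0.031, -0.003]
ft_force: [-0.4, -0.3, 0.3]
finger_gap: 0.0774
gripper_force: 0.0
t: 11.22
tool_pos: [0.5661, 0.0891, 0.0649]
ee_rot: [-0.0, 0.999, -0.032, 0.001]
ft_force: [1.2, 0.5, -5.4]
finger_gap: 0.0549
gripper_force: 55.3
t: 11.47
tool_pos: [0.5662, 0.0889, 0.0647]
ee_rot: [-0.0, 0.999, -0.032, 0.001]
ft_force: [-0.4, 1.1, 0.8]
finger_gap: 0.0547
gripper_force: 55.8
seat lip 561.8 -38.2 size 125.4 123.9 ang 88.1 432
seat dark 561.8 -37.2 size 127.0 124.6 ang 88.3 435
pan 600.4 22.9 size 303.9 236.0 ang 88.2 1036
pad pts x max, y min [0.61991163 0.62440901] [0.04997872 0.06905535]
pad local x+ edge [0.61736818 0.61737945] local y range [0.08696587 0.08719655 0.15896359 0.16001068] strobe c 0.5582718278168051 0.1260760336704941
```

```bash
python3 -m creep '0 0 -0.5 0 1;0 0 -1.5 0 1;0 0 -3 0 1;0 0 -4 0 1;0 0 -3 0 1'; python3 - <<'E'
from h import *
im,d,c=load('wrist','w3'); W=toplane(c,[[65,132],[190,144]],.004); print(W)
e=(W[1]-W[0])[:2]; print(np.linalg.norm(e),np.degrees(np.arctan2(e[0],-e[1])))
a=np.radians(-9.9); print('mat ctr',W.mean(0)[:2]-.15*np.array([np.cos(a),np.sin(a)]),'target',W.mean(0)[:2]-.068*np.array([np.cos(a),np.sin(a)]))
E
python3 go.py 0.553 0.318 0.18 -9.9
```

```text
t: 11.88
tool_pos: [0.5649, 0.0885, 0.1854]
ee_rot: [0.0, 0.999, -0.032, -0.0]
ft_force: [0.2, 1.5, -5.4]
finger_gap: 0.0547
gripper_force: 55.6
[[0.6316081  0.3786764  0.004     ]
 [0.60625962 0.23365258 0.004     ]]
0.14722246292247695 -9.914480939537722
mat ctr [0.47116747 0.33195386] target [0.55194643 0.31785567]
t 11.9 roll 6.19 | dx -5.11 dy -22.41 dz 0.54 | F [ 0.2  1.5 -5.4] gap 0.0547
```

```bash
python3 -m creep '0 0 0 6.19 1;-0.3 -1.3 0 0 1;-0.6 -2.64 0 0 1;-0.6 -2.64 0 0 1;-0.6 -2.64 0 0 1' >/dev/null; python3 -m creep '-0.6 -2.64 0 0 1;-0.6 -2.64 0 0 1;-0.6 -2.64 0 0 1;-0.6 -2.64 0 0 1;-0.5 -2.64 0 0 1'; python3 -m creep '0 0 2 0 1;0 0 3 0 1;0 0 3 0 1;0 0 2 0 1;0 0 1 0 1'; python3 -m creep '0 0 0 0 1;0 0 0 0 1'; python3 go.py 0.552 0.318 0.0617 -9.9
```

```text
t: 12.72
tool_pos: [0.5529, 0.3194, 0.1816]
ee_rot: [0.001, 0.996, -0.085, -0.002]
ft_force: [0.7, -0.3, -8.4]
finger_gap: 0.0544
gripper_force: 55.6
t: 13.13
tool_pos: [0.5505, 0.3168, 0.0674]
ee_rot: [0.002, 0.996, -0.085, -0.004]
ft_force: [-0.4, -0.6, -6.4]
finger_gap: 0.0547
gripper_force: 56.0
t: 13.3
tool_pos: [0.554, 0.318, 0.073]
ee_rot: [0.0, 0.996, -0.086, -0.001]
ft_force: [0.0, 0.6, -5.1]
finger_gap: 0.0548
gripper_force: 56.0
t 13.3 roll 0.04 | dx -0.19 dy 0.04 dz 1.13 | F [ 0.   0.6 -5.1] gap 0.0548
```

```bash
python3 -m creep '0 0 0.4 0 1;0 0 0.3 0 1;0 0 0.15 0 1;0 0 0.1 0 1;0 0 0 0 1'; python3 -m creep '0 0 0.1 0 1;0 0 0 0 1';  python3 -m creep '0 0 0.08 0 1;0 0 0 0 1'
```

```text
t: 13.72
tool_pos: [0.5548, 0.3182, 0.0644]
ee_rot: [-0.0, 0.996, -0.086, 0.0]
ft_force: [-0.2, -0.2, -7.0]
finger_gap: 0.0545
gripper_force: 56.1
t: 13.88
tool_pos: [0.5547, 0.3182, 0.0632]
ee_rot: [-0.0, 0.996, -0.086, 0.0]
ft_force: [0.9, 0.9, -6.6]
finger_gap: 0.0546
gripper_force: 56.1
t: 14.05
tool_pos: [0.5546, 0.3181, 0.0622]
ee_rot: [0.0, 0.996, -0.086, -0.0]
ft_force: [0.2, 0.9, -6.5]
finger_gap: 0.0547
gripper_force: 56.1
```

```bash
python3 -m creep '0 0 0.07 0 1;0 0 0 0 1'; python3 -m creep '0 0 0.06 0 1;0 0 0 0 1'; python3 -m creep '0 0 0.06 0 1;0 0 0 0 1'
```

```text
t: 14.22
tool_pos: [0.5548, 0.3182, 0.0619]
ee_rot: [-0.0, 0.996, -0.086, 0.0]
ft_force: [0.2, -1.7, -4.1]
finger_gap: 0.0544
gripper_force: 56.2
t: 14.38
tool_pos: [0.5549, 0.3182, 0.0618]
ee_rot: [-0.0, 0.996, -0.086, 0.0]
ft_force: [-2.7, -2.7, 1.2]
finger_gap: 0.0545
gripper_force: 56.9
t: 14.55
tool_pos: [0.5549, 0.3182, 0.0618]
ee_rot: [-0.0, 0.996, -0.086, 0.0]
ft_force: [-4.9, -3.4, 6.7]
finger_gap: 0.0545
gripper_force: 57.5
```

```bash
python3 -m creep '0 0 0 0 0.3;0 0 0 0 0.2;0 0 0 0 0.1;0 0 0 0 0;0 0 0 0 0'; python3 -m creep '0 0 -1 0 0;0 0 -3 0 0;0 0 -4 0 0;0 0 -4 0 0;0 0 -1 -6.88 0' >/dev/null; python3 -m creep '0 0 0 -6.88 0;0 0 0 -6.88 0;0 0 0 -6.88 0;0 0 0 -6.88 0;0 0 0 -6.88 0' >/dev/null; python3 -m creep '0 0 0 -6.88 0;0 0 0 -6.88 0;0 0 0 -6.88 0;0 0 0 -6.88 0;0 0 0 -6.88 0' >/dev/null; python3 -m creep '0 0 0 -6.88 0;0 0 0 -6.88 0;0 0 0 -6.88 0;0 0 0 0 0;0 0 0 0 0'; python3 go.py 0.656 0.018 0.18 86.4
```

```text
t: 14.97
tool_pos: [0.5549, 0.3183, 0.0605]
ee_rot: [-0.0, 0.996, -0.086, 0.0]
ft_force: [0.6, 0.2, 0.2]
finger_gap: 0.085
gripper_force: 0.0
t: 16.63
tool_pos: [0.5548, 0.3182, 0.1911]
ee_rot: [0.0, 0.73, 0.683, 0.0]
ft_force: [0.0, -0.1, -0.6]
finger_gap: 0.0853
gripper_force: 0.0
t 16.6 roll -0.19 | dx -29.33 dy 11.99 dz 1.11 | F [ 0.  -0.1 -0.6] gap 0.0853
```

```bash
python3 -m creep '-2 0.8 0 0 0;-3.03 1.24 0 0 0;-3.03 1.24 0 0 0;-3.03 1.24 0 0 0;-3.03 1.24 0 0 0' >/dev/null;  python3 -m creep '-3.03 1.24 0 0 0;-3.03 1.24 0 0 0;-3.03 1.24 0 0 0;-3.03 1.24 0 0 0;-3 1.24 1 0 0' >/dev/null; python3 -m creep '0 0 0 0 0;0 0 0 0 0;0 0 0 0 0' >/dev/null
cat > m7.py <<'E'
from m4 import *
near=np.hypot(P[...,0]-.655,P[...,1]-.018)<.065
fl=near&(z>.041)&(z<.050)
q=P[fl]; q=q[~np.isnan(q[:,0])]
lo=fl&(P[...,0]<.658); hi=fl&(P[...,0]>=.658)
rect('flange front',lo,.045); rect('flange back',hi,.045); rect('both box',fl,.045)
rect('pad',(np.hypot(P[...,0]-.566,P[...,1]-.0865)<.08)&(z>.005)&(z<.0095)&(cv2.cvtColor(im,cv2.COLOR_RGB2HSV)[...,2]<70),.007)
E
python3 m7.py w4
```

```text
t 17.7667 tcp [0.6557 0.0198 0.1808] yaw x 86.35 z [ 0.  0. -1.] F [-0.7  0.5  0.4] gap 0.08503661413281764 0.0 q [-0.05  0.29  1.36  0.    1.49  0.02]
flange front 638.0 20.6 size 88.7 4.2 ang 86.1 195 zmed 0.04506858911757197 tool cm [-0.04 -1.77 13.58]
flange back 677.7 18.0 size 88.7 4.3 ang 86.0 195 zmed 0.04502375205257447 tool cm [-0.04  2.21 13.58]
both box 677.7 18.0 size 88.7 4.3 ang 86.0 195 zmed 0.0450549566661127 tool cm [-0.04  2.21 13.58]
pad 565.8 86.4 size 71.8 117.7 ang 88.2 378 zmed 0.007039306804167728 tool cm [ 6.07 -9.4  17.38]
```

View pics/w4.png

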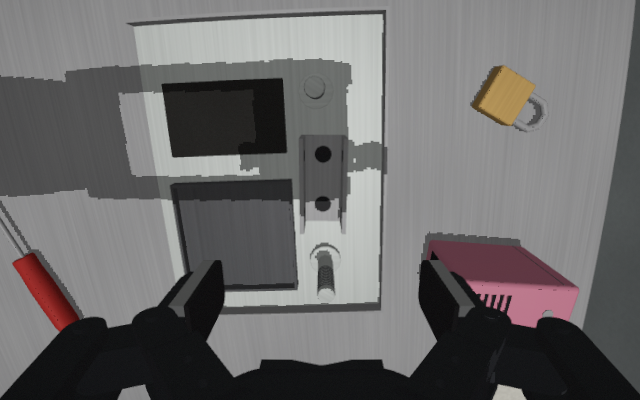

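The bracket lies at (323,180) between bolts at (314,88) and (325,270). The pad is at (225,118) and the bucket's pan at (236,235). The bracket centre is 2 mm off in tool y. I'll descend with the fingers partly closed, keeping the tips above the seat lip.

```bash
python3 -m creep '0 0.22 3 0.4 0.2;0 0 4 0 0.3;0 0 4 0 0.3;0 0 2.5 0 0.3;0 0 1 0 0.3' 60; python3 -m creep '0 0 0.7 0 0.3;0 0 0.4 0 0.3;0 0 0 0 0.3'; python3 go.py 0.6579 0.0193 0.019 86
```

```text
t: 18.18
tool_pos: [0.6541, 0.0206, 0.0301]
ee_rot: [-0.003, 0.731, 0.682, -0.003]
ft_force: [0.1, -0.1, -0.5]
finger_gap: 0.0597
gripper_force: 0.0
t: 18.43
tool_pos: [0.6591, 0.0193, 0.0258]
ee_rot: [0.001, 0.731, 0.682, 0.001]
ft_force: [-0.4, 0.6, -0.2]
finger_gap: 0.0599
gripper_force: 0.0
t 18.4 roll 0.05 | dx -0.00 dy -0.12 dz 0.68 | F [-0.4  0.6 -0.2] gap 0.0599
```

```bash
python3 -m creep '0 0 0.4 0 0.3;0 0 0 0 0.3;0 0 0 0 0.3';  python3 go.py 0.6579 0.0193 0.019 86; python3 -m creep '0 0 0 0 0.4;0 0 0 0 0.5;0 0 0 0 1;0 0 0 0 1;0 0 0 0 1'; python3 -m creep '0 0 0 0 1;0 0 0 0 1'; python3 go.py 0.6579 0.0193 0.019 86
```

```text
t: 18.68
tool_pos: [0.6589, 0.0187, 0.0217]
ee_rot: [0.001, 0.731, 0.682, 0.001]
ft_force: [0.0, 0.2, -0.9]
finger_gap: 0.0599
gripper_force: 0.0
t 18.7 roll 0.02 | dx 0.06 dy -0.10 dz 0.27 | F [ 0.   0.2 -0.9] gap 0.0599
t: 19.1
tool_pos: [0.6585, 0.0186, 0.0218]
ee_rot: [0.0, 0.731, 0.682, 0.0]
ft_force: [-4.0, -0.2, 7.9]
finger_gap: 0.04
gripper_force: 59.5
t: 19.27
tool_pos: [0.6585, 0.0187, 0.0218]
ee_rot: [0.0, 0.731, 0.682, 0.0]
ft_force: [-3.2, 0.2, 7.8]
finger_gap: 0.0398
gripper_force: 59.5
t 19.3 roll 0.02 | dx 0.06 dy -0.07 dz 0.28 | F [-3.2  0.2  7.8] gap 0.0398
```

```bash
python3 -m creep '0 0 -0.5 0 1;0 0 -1 0 1;0 0 -2 0 1;0 0 0 0 1;0 0 0 0 1'; python3 -m creep '0 0 -4 0 1;0 0 -4 0 1;0 0 -4 0 1;0 0 0 0 1;0 0 0 0 1'; python3 -c "
from h import *
st();grab('wrist','w5');grab('scene','s5')"
```

```text
t: 19.68
tool_pos: [0.6596, 0.0186, 0.0573]
ee_rot: [0.001, 0.731, 0.682, 0.001]
ft_force: [-0.8, 0.7, -3.3]
finger_gap: 0.0399
gripper_force: 61.0
t: 20.1
tool_pos: [0.6602, 0.0186, 0.1788]
ee_rot: [0.002, 0.731, 0.682, 0.002]
ft_force: [-0.2, 0.4, -4.1]
finger_gap: 0.0396
gripper_force: 61.8
t 20.1 tcp [0.6602 0.0186 0.1788] yaw x 86.03 z [ 0.007 -0.    -1.   ] F [-0.2  0.4 -4.1] gap 0.03958380486825742 61.811381578445435 q [-0.05  0.3   1.35 -0.    1.48  0.02]
```

View pics/w5.png

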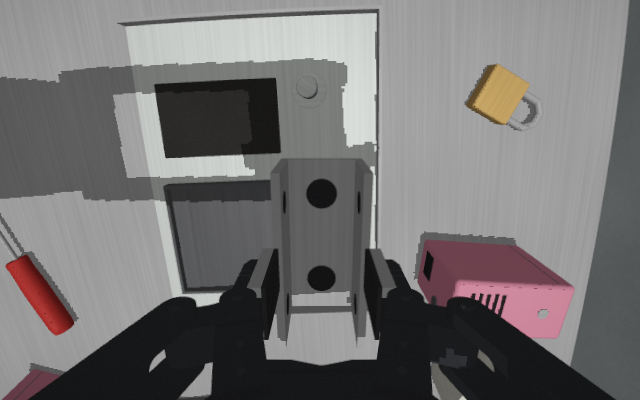

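The bracket is held level between the fingers at (321,230). Carrying it over to the tray.

```bash
python3 go.py 0.469 -0.3296 0.18 92.4;  python3 -m creep '0 0 0 -6.38 1;-1.5 0.7 0 0 1;-3 1.5 0 0 1;-3 1.5 0 0 1;-3 1.5 0 0 1' >/dev/null; python3 -m creep '-3 1.5 0 0 1;-3 1.5 0 0 1;-3 1.5 0 0 1;-3 1.5 0 0 1;-3 1.5 0 0 1' >/dev/null;python3 -m creep '-3 1.5 0 0 1;-3 1.5 0 0 1;-1.5 0.7 0 0 1;0 0 0 0 1;0 0 0 0 1' >/dev/null; cat > m8.py <<'E'
from m4 import *
near=(abs(P[...,0]-.505)<.12)&(abs(P[...,1]+.329)<.1)
rect('tray',near&(z>.0215)&(z<.03),.025)
E
python3 m8.py w6;python3 go.py 0.469 -0.3296 0.18 92.4
```

```text
t 20.2 roll -6.37 | dx -34.02 dy -20.25 dz -0.65 | F [-1.2 -0.4 -4. ] gap 0.0392
t 21.5 tcp [ 0.8314 -0.2972  0.1703] yaw x 92.34 z [-0.006  0.003 -1.   ] F [ 0.1 -0.4 -3.9] gap 0.039542693347018314 61.72524690628052 q [-0.4   1.12  0.2   0.    1.83 -0.44]
tray 543.6 -331.0 size 121.3 141.3 ang 1.7 490 zmed 0.024156847387868607 tool cm [ -2.25 -28.82  14.68]
t 21.5 roll -0.06 | dx -1.72 dy -36.35 dz -0.97 | F [ 0.1 -0.4 -3.9] gap 0.0395
```

View pics/w6.png

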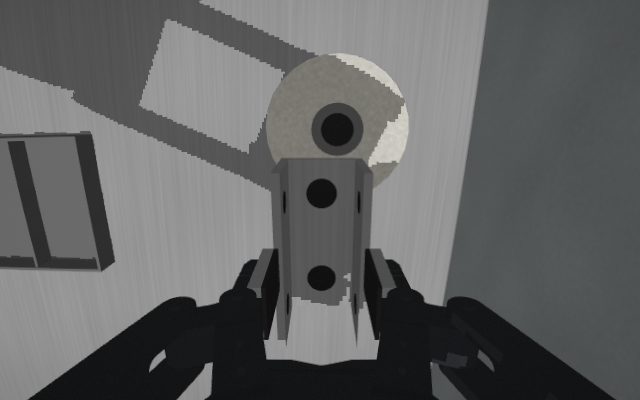

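I typed the dy sign wrong, so the arm went out over the paper roll without touching it. The forces are unchanged. Going back the right way.

```bash
python3 -m creep '-0.14 -1.5 -1 0 1;-0.14 -3 0 0 1;-0.14 -3 0 0 1;-0.14 -3 0 0 1;-0.14 -3 0 0 1' >/dev/null; python3 -m creep '-0.14 -3 0 0 1;-0.14 -3 0 0 1;-0.14 -3 0 0 1;-0.14 -3 0 0 1;-0.14 -3 0 0 1' >/dev/null;python3 -m creep '-0.14 -3 0 0 1;-0.14 -3 0 0 1;0 -1.5 0 0 1;0 0 0 0 1;0 0 0 0 1' >/dev/null; 
cat >> m8.py <<'E'
m=near&(z>.0215)&(z<.03); vv,uu=np.nonzero(m); W=toplane(c,np.c_[uu,vv],.025)[:,:2]
for a in (1.5,2,2.5,3):
    r=np.radians(a); X=W@[np.cos(r),np.sin(r)]; Y=W@[-np.sin(r),np.cos(r)]
    print(a,'X',np.percentile(X,[.3,99.7]),'Y',np.percentile(Y,[.3,99.7]))
E
python3 m8.py w7;python3 go.py 0.469 -0.3296 0.18 92.4
```

```text
t 22.8 tcp [ 0.4842 -0.3276  0.1871] yaw x 92.43 z [ 0.002 -0.001 -1.   ] F [-0.8  0.6 -2.9] gap 0.039631340060675084 61.872718334198 q [-0.68  0.1   1.57  0.    1.47 -0.73]
tray 505.8 -332.2 size 190.6 139.6 ang 2.3 1115 zmed 0.02484156254709996 tool cm [-0.53  2.11 16.22]
1.5 X [0.40114142 0.59237405] Y [-0.41536608 -0.27442764]
2 X [0.39858059 0.58895395] Y [-0.41914861 -0.2795178 ]
2.5 X [0.3957752  0.58600798] Y [-0.42411377 -0.28382455]
3 X [0.39228299 0.58319308] Y [-0.42914088 -0.28732025]
t 22.8 roll 0.03 | dx -0.13 dy -1.53 dz 0.71 | F [-0.8  0.6 -2.9] gap 0.0396
```

```bash
python3 go.py 0.4688 -0.3337 0.05 92.3; python3 -m creep '-0.55 -1.5 0 0 1;0 0 3 0 1;0 0 4 0 1;0 0 4 0 1;0 0 2.5 0 1' >/dev/null; python3 -m creep '0 0 0 0 1;0 0 0 0 1'; python3 go.py 0.4688 -0.3337 0.0218 92.3
```

```text
t 22.8 roll 0.13 | dx -0.54 dy -1.56 dz 13.71 | F [-0.8  0.6 -2.9] gap 0.0396
t: 23.38
tool_pos: [0.4684, -0.3334, 0.0498]
ee_rot: [-0.002, 0.692, 0.722, -0.0]
ft_force: [-0.1, -0.7, -1.7]
finger_gap: 0.0393
gripper_force: 61.9
t 23.4 roll 0.15 | dx -0.03 dy 0.04 dz 2.80 | F [-0.1 -0.7 -1.7] gap 0.0393
```

```bash
python3 -m creep '0 0 1.2 0 1;0 0 0.8 0 1;0 0 0.4 0 1;0 0 0 0 1;0 0 0 0 1'; python3 -m creep '0 0 0.2 0 1;0 0 0 0 1'; python3 -m creep '0 0 0.12 0 1;0 0 0 0 1'; python3 -m creep '0 0 0.1 0 1;0 0 0 0 1'
```

```text
t: 23.8
tool_pos: [0.4696, -0.335, 0.0277]
ee_rot: [0.0, 0.692, 0.722, 0.0]
ft_force: [-0.4, -0.5, -3.2]
finger_gap: 0.0393
gripper_force: 62.0
t: 23.97
tool_pos: [0.4697, -0.3351, 0.0257]
ee_rot: [0.0, 0.692, 0.722, 0.0]
ft_force: [-0.6, 0.3, -2.9]
finger_gap: 0.0397
gripper_force: 62.0
t: 24.13
tool_pos: [0.4695, -0.3349, 0.0241]
ee_rot: [0.0, 0.692, 0.722, 0.0]
ft_force: [-0.3, 0.3, -3.6]
finger_gap: 0.0395
gripper_force: 62.0
t: 24.3
tool_pos: [0.4694, -0.3348, 0.023]
ee_rot: [-0.0, 0.692, 0.722, 0.0]
ft_force: [0.2, 0.3, -2.9]
finger_gap: 0.0394
gripper_force: 62.0
```

```bash
python3 -m creep '0 0 0.1 0 1;0 0 0 0 1'; python3 -m creep '0 0 0.08 0 1;0 0 0 0 1'; python3 -m creep '0 0 0.05 0 1;0 0 0 0 1'
```

```text
t: 24.47
tool_pos: [0.4694, -0.3349, 0.022]
ee_rot: [0.0, 0.692, 0.722, 0.0]
ft_force: [0.0, 0.2, -4.0]
finger_gap: 0.0396
gripper_force: 62.3
t: 24.63
tool_pos: [0.4695, -0.3349, 0.0219]
ee_rot: [0.0, 0.692, 0.722, -0.0]
ft_force: [-2.8, 2.8, 3.8]
finger_gap: 0.0395
gripper_force: 64.9
t: 24.8
tool_pos: [0.4695, -0.3349, 0.0219]
ee_rot: [0.0, 0.692, 0.722, -0.0]
ft_force: [-5.5, 3.5, 7.7]
finger_gap: 0.0394
gripper_force: 66.5
```

```bash
python3 -m creep '0 0 0 0 0.5;0 0 0 0 0.3;0 0 0 0 0.3;0 0 -1 0 0.3;0 0 -3 0 0.3'; python3 -m creep '0 0 -4 0 0.3;0 0 -4 0 0.3;0 0 0 0 0.3;0 0 0 0 0.3' >/dev/null; python3 go.py 0.655 -0.0685 0.15 92.3
```

```text
t: 25.22
tool_pos: [0.4665, -0.3323, 0.0567]
ee_rot: [-0.004, 0.692, 0.722, -0.0]
ft_force: [-0.6, 0.3, -1.0]
finger_gap: 0.0594
gripper_force: 0.0
t 25.6 roll 0.11 | dx 26.07 dy 19.38 dz -0.42 | F [ 0.4 -0.2 -0.9] gap 0.0597
```

```bash
python3 -m creep '1.6 1.2 -0.5 0 0.3;2.72 2.02 0 0 0.3;2.72 2.02 0 0 0.3;2.72 2.02 0 0 0.3;2.72 2.02 0 0 0.3' >/dev/null; python3 -m creep '2.72 2.02 0 0 0.3;2.72 2.02 0 0 0.3;2.72 2.02 0 0 0.3;2.72 2.02 0 0 0.3;2.72 2.02 0 0 0.3' >/dev/null; python3 -m creep '0 0 0 0 0.3;0 0 0 0 0.3;0 0 0 0 0.3' >/dev/null
cat > m9.py <<'E'
from m4 import *
x,y=float(sys.argv[2]),float(sys.argv[3]); top=float(sys.argv[4]) if len(sys.argv)>4 else .082
near=np.hypot(P[...,0]-x,P[...,1]-y)<.03
m=near&(abs(z-top)<.003); rect('shank',m,top)
rect('head',near&(abs(z-top+.070)<.002),top-.070)
E
python3 m9.py w8 0.655 -0.0685
```

```text
t 26.6833 tcp [ 0.6512 -0.0668  0.1449] yaw x 92.38 z [-0.002 -0.    -1.   ] F [ 1.3 -0.4 -0.3] gap 0.059888345362042184 0.0 q [-0.18  0.31  1.4  -0.    1.43 -0.22]
shank 654.4 -69.0 size 15.0 15.8 ang 3.2 60 zmed 0.08183822932778737 tool cm [-0.23  0.32  6.29]
head 654.5 -67.8 size 32.9 29.1 ang 2.5 130 zmed 0.011843971411780674 tool cm [-0.11  0.34 13.29]
```

```bash
python3 -m creep '-0.2 0.32 1 0 0.3;0 0 2 0 0.3;0 0 0 0 0.3;0 0 0 0 0.3;0 0 0 0 0.3' 25; python3 m9.py w9 0.6545 -0.0685
```

```text
t: 27.1
tool_pos: [0.6551, -0.0687, 0.1159]
ee_rot: [-0.0, 0.692, 0.721, -0.0]
ft_force: [0.1, 0.1, 0.5]
finger_gap: 0.0596
gripper_force: 0.0
t 27.15 tcp [ 0.6556 -0.0686  0.1166] yaw x 92.36 z [ 0.001 -0.    -1.   ] F [-0.7  0.5  0.6] gap 0.06004470101638117 0.0 q [-0.18  0.34  1.41 -0.    1.38 -0.22]
shank 654.5 -69.0 size 15.1 16.0 ang 2.9 69 zmed 0.08182353584573966 tool cm [-0.03 -0.12  3.46]
head 654.9 -67.8 size 30.4 33.2 ang 89.8 146 zmed 0.011937375581586529 tool cm [ 0.09 -0.08 10.46]
```

```bash
python3 -m creep '0 -0.08 2.5 0 0.3;0 0 2.5 0 0.3;0 0 1.7 0 0.3;0 0 0.6 0 0.3;0 0 0 0 0.5' 25 >/dev/null; python3 -m creep '0 0 0 0 0.6;0 0 0 0 0.65;0 0 0 0 0.7;0 0 0 0 0.75;0 0 0 0 0.8'; python3 -m creep '0 0 0 0 0.9;0 0 0 0 1;0 0 0 0 1;0 0 0 0 1'; python3 go.py .655 -.069 .043 92.3
```

```text
t: 27.98
tool_pos: [0.6553, -0.0681, 0.0439]
ee_rot: [0.001, 0.692, 0.722, 0.0]
ft_force: [0.5, 0.3, 1.3]
finger_gap: 0.0172
gripper_force: 0.1
t: 28.32
tool_pos: [0.655, -0.0682, 0.0438]
ee_rot: [0.0, 0.692, 0.722, 0.0]
ft_force: [-1.6, -0.4, 6.4]
finger_gap: 0.0149
gripper_force: 24.4
t 28.3 roll 0.11 | dx -0.08 dy -0.00 dz 0.08 | F [-1.6 -0.4  6.4] gap 0.0149
```

```bash
python3 -m creep '0 0 -0.5 0 1;0 0 -1.5 0 1;0 0 -3 0 1;0 0 -3 0 1;0 0 0 0 1'; python3 -m creep '0 0 0 0 1'; python3 go.py 0.5641 -0.3629 0.12 92.3
```

```text
t: 28.73
tool_pos: [0.6589, -0.0687, 0.132]
ee_rot: [0.005, 0.692, 0.722, 0.003]
ft_force: [2.0, 0.1, 1.7]
finger_gap: 0.0146
gripper_force: 24.5
t: 28.82
tool_pos: [0.657, -0.0684, 0.1273]
ee_rot: [0.003, 0.692, 0.722, 0.002]
ft_force: [-0.7, -0.5, -1.1]
finger_gap: 0.0147
gripper_force: 24.5
t 28.8 roll 0.11 | dx -29.05 dy -10.47 dz 0.73 | F [-0.7 -0.5 -1.1] gap 0.0147
```

```bash
python3 -m creep '-1.4 -0.5 0 0 1;-2.9 -1.05 0 0 1;-2.9 -1.05 0 0 1;-2.9 -1.05 0 0 1;-2.9 -1.05 0 0 1' >/dev/null; python3 -m creep '-2.9 -1.05 0 0 1;-2.9 -1.05 0 0 1;-2.9 -1.05 0 0 1;-2.9 -1.05 0 0 1;-2.9 -1.05 0 0 1' >/dev/null;  python3 -m creep '-1.4 -0.5 0 0 1;0 0 0 0 1;0 0 0 0 1;0 0 0 0 1'; python3 go.py 0.5641 -0.3629 0.0438 92.3
```

```text
t: 29.98
tool_pos: [0.5621, -0.3601, 0.1219]
ee_rot: [-0.001, 0.692, 0.722, 0.0]
ft_force: [0.6, 0.6, -0.4]
finger_gap: 0.0152
gripper_force: 24.5
t 30.0 roll 0.12 | dx -0.28 dy 0.19 dz 7.81 | F [ 0.6  0.6 -0.4] gap 0.0152
```

```bash
python3 -m creep '-0.2 0.1 2 0 1;0 0 3 0 1;0 0 1.5 0 1;0 0 0.6 0 1;0 0 0 0 1' >/dev/null; python3 -m creep '0 0 0 0 1;0 0 0.3 0 1;0 0 0.1 0 1;0 0 0 0 1'; python3 -m creep '0 0 0.1 0 1;0 0 0 0 1';  python3 -m creep '0 0 0.08 0 1;0 0 0 0 1'
```

```text
t: 30.73
tool_pos: [0.564, -0.3635, 0.0489]
ee_rot: [0.001, 0.692, 0.722, 0.0]
ft_force: [0.2, -0.6, -1.3]
finger_gap: 0.015
gripper_force: 24.5
t: 30.9
tool_pos: [0.5636, -0.3633, 0.0472]
ee_rot: [0.0, 0.692, 0.722, 0.0]
ft_force: [0.8, 0.7, -0.1]
finger_gap: 0.0148
gripper_force: 24.5
t: 31.07
tool_pos: [0.5634, -0.3631, 0.046]
ee_rot: [-0.0, 0.692, 0.722, 0.0]
ft_force: [-0.2, -0.5, -1.4]
finger_gap: 0.0149
gripper_force: 24.5
```

```bash
python3 -m creep '0 0 0.1 0 1;0 0 0 0 1';  python3 -m creep '0 0 0.08 0 1;0 0 0 0 1';  python3 -m creep '0 0 0.06 0 1;0 0 0 0 1';  python3 -m creep '0 0 0.05 0 1;0 0 0 0 1'
```

```text
t: 31.23
tool_pos: [0.5633, -0.363, 0.0448]
ee_rot: [-0.0, 0.692, 0.722, -0.0]
ft_force: [-0.3, 0.9, -0.2]
finger_gap: 0.015
gripper_force: 24.5
t: 31.4
tool_pos: [0.5633, -0.363, 0.044]
ee_rot: [-0.0, 0.692, 0.722, -0.0]
ft_force: [-0.3, -0.2, -0.3]
finger_gap: 0.0149
gripper_force: 24.5
t: 31.57
tool_pos: [0.5635, -0.3633, 0.0439]
ee_rot: [0.0, 0.692, 0.722, -0.0]
ft_force: [-0.5, -0.2, 1.1]
finger_gap: 0.0149
gripper_force: 24.7
t: 31.73
tool_pos: [0.5636, -0.3634, 0.0439]
ee_rot: [0.0, 0.692, 0.722, -0.0]
ft_force: [-1.2, 0.7, 3.7]
finger_gap: 0.0147
gripper_force: 25.0
```

```bash
python3 -m creep '0 0 0 0 0.75;0 0 0 0 0.65;0 0 0 0 0.5;0 0 0 0 0.4;0 0 0 0 0.4'; python3 -m creep '0 0 -2 0 0.4;0 0 -4 0 0.4;0 0 -4 0 0.3;0 0 0 0 0.3;0 0 0 0 0.3' >/dev/null; python3 m9.py w10 0.5641 -0.3629;  python3 go.py 0.656 0.1045 0.15 92.3
```

```text
t: 32.15
tool_pos: [0.5633, -0.363, 0.0429]
ee_rot: [-0.0, 0.692, 0.722, 0.0]
ft_force: [-0.1, 0.5, 0.5]
finger_gap: 0.0516
gripper_force: 0.0
t 32.6167 tcp [ 0.5643 -0.3638  0.1449] yaw x 92.41 z [ 0.003 -0.002 -1.   ] F [-0.1 -0.5 -1. ] gap 0.0594433295541083 0.0 q [-0.65  0.35  1.35  0.    1.43 -0.69]
shank 563.4 -363.9 size 15.0 15.8 ang 16.1 60 zmed 0.08188719957585941 tool cm [ 0.   -0.11  6.29]
head 563.5 -362.6 size 33.1 29.2 ang 2.4 130 zmed 0.011914661592953513 tool cm [ 0.15 -0.12 13.29]
t 32.6 roll 0.11 | dx 46.42 dy 11.04 dz -0.51 | F [-0.1 -0.5 -1. ] gap 0.0594
```

```bash
python3 -m creep '1.5 0.35 -1 0 0.3;3.1 0.74 0 0 0.3;3.1 0.74 0 0 0.3;3.1 0.74 0 0 0.3;3.1 0.74 0 0 0.3' >/dev/null; python3 -m creep '3.1 0.74 0 0 0.3;3.1 0.74 0 0 0.3;3.1 0.74 0 0 0.3;3.1 0.74 0 0 0.3;3.1 0.74 0 0 0.3' >/dev/null; python3 -m creep '3.1 0.74 0 0 0.3;3.1 0.74 0 0 0.3;3.1 0.74 0 0 0.3;3.1 0.74 0 0 0.3;3.1 0.74 0 0 0.3' >/dev/null; python3 -m creep '1.5 0.33 3 0 0.3;0 0 1 0 0.3;0 0 0 0 0.3;0 0 0 0 0.3;0 0 0 0 0.3' >/dev/null;  python3 m9.py w11 0.656 0.1045
```

```text
t 34.3333 tcp [0.6548 0.1042 0.1143] yaw x 92.33 z [ 0.001 -0.    -1.   ] F [ 1.   0.2 -0.6] gap 0.059847647214579844 0.0 q [ 0.08  0.36  1.4  -0.    1.38  0.04]
shank 656.6 107.3 size 15.3 15.7 ang 38.2 70 zmed 0.08185665872846762 tool cm [0.3  0.19 3.23]
head 656.3 108.7 size 32.8 29.5 ang 2.4 145 zmed 0.011924675833415499 tool cm [ 0.45  0.16 10.23]
```

```bash
python3 -m creep '0.3 0.17 1 0 0.3;0 0 0 0 0.3;0 0 2.5 0 0.3;0 0 2.5 0 0.3;0 0 1 0 0.3' 25 >/dev/null; python3 -m creep '0 0 0 0 0.5;0 0 0 0 0.6;0 0 0 0 0.65;0 0 0 0 0.7;0 0 0 0 0.75'; python3 -m creep '0 0 0 0 0.8;0 0 0 0 0.9;0 0 0 0 1;0 0 0 0 1;0 0 0 0 1'; python3 go.py .656 .107 .0438 92.3
```

```text
t: 35.17
tool_pos: [0.6571, 0.1083, 0.0451]
ee_rot: [0.001, 0.692, 0.722, 0.001]
ft_force: [0.6, 0.1, 0.1]
finger_gap: 0.0215
gripper_force: 0.0
t: 35.58
tool_pos: [0.6564, 0.1083, 0.0444]
ee_rot: [0.0, 0.692, 0.722, 0.001]
ft_force: [-1.9, 0.0, 6.1]
finger_gap: 0.0148
gripper_force: 24.4
t 35.6 roll 0.11 | dx -0.12 dy -0.05 dz 0.06 | F [-1.9  0.   6.1] gap 0.0148
```

```bash
python3 -m creep '0 0 -0.5 0 1;0 0 -1.5 0 1;0 0 -3 0 1;0 0 -3 0 1;0 0 0 0 1'; python3 -m creep '0 0 0 0 1;0 0 0 0 1'; python3 go.py 0.5615 -0.2969 0.12 92.3
```

```text
t: 36.0
tool_pos: [0.6601, 0.1086, 0.1324]
ee_rot: [0.004, 0.692, 0.722, 0.004]
ft_force: [1.9, -0.4, 1.6]
finger_gap: 0.0148
gripper_force: 24.6
t: 36.17
tool_pos: [0.6559, 0.1082, 0.1238]
ee_rot: [0.0, 0.692, 0.722, 0.0]
ft_force: [-0.3, 0.0, -0.5]
finger_gap: 0.0149
gripper_force: 24.6
t 36.2 roll 0.11 | dx -40.10 dy -11.06 dz 0.38 | F [-0.3  0.  -0.5] gap 0.0149
```

```bash
python3 -m creep '-1.5 -0.4 0 0 1;-2.85 -0.79 0 0 1;-2.85 -0.79 0 0 1;-2.85 -0.79 0 0 1;-2.85 -0.79 0 0 1' >/dev/null; python3 -m creep '-2.85 -0.79 0 0 1;-2.85 -0.79 0 0 1;-2.85 -0.79 0 0 1;-2.85 -0.79 0 0 1;-2.85 -0.79 0 0 1' >/dev/null; python3 -m creep '-2.85 -0.79 0 0 1;-2.85 -0.79 0 0 1;-2.85 -0.79 0 0 1;-2.85 -0.79 0 0 1;-1.5 -0.4 0 0 1' >/dev/null;  python3 -m creep '0 0 0 0 1;0 0 0 0 1;0 0 0 0 1'; python3 go.py 0.5615 -0.2969 0.0443 92.3
```

```text
t: 37.67
tool_pos: [0.5616, -0.2956, 0.1222]
ee_rot: [-0.001, 0.692, 0.722, 0.0]
ft_force: [-0.8, 0.1, -0.3]
finger_gap: 0.0148
gripper_force: 24.5
t 37.7 roll 0.11 | dx -0.13 dy -0.01 dz 7.79 | F [-0.8  0.1 -0.3] gap 0.0148
```

```bash
python3 -m creep '-0.1 0 2 0 1;0 0 3 0 1;0 0 1.5 0 1;0 0 0.6 0 1;0 0 0 0 1' >/dev/null; python3 -m creep '0 0 0 0 1;0 0 0.3 0 1;0 0 0.1 0 1;0 0 0 0 1' >/dev/null; python3 -m creep '0 0 0.1 0 1;0 0 0.1 0 1;0 0 0 0 1';  python3 -m creep '0 0 0.08 0 1;0 0 0 0 1';  python3 -m creep '0 0 0.08 0 1;0 0 0 0 1'; python3 -m creep '0 0 0.06 0 1;0 0 0 0 1'
```

```text
t: 38.67
tool_pos: [0.562, -0.2977, 0.0461]
ee_rot: [0.0, 0.692, 0.722, 0.0]
ft_force: [-0.3, 0.4, -1.4]
finger_gap: 0.0147
gripper_force: 24.5
t: 38.83
tool_pos: [0.562, -0.2976, 0.0452]
ee_rot: [-0.0, 0.692, 0.722, -0.0]
ft_force: [0.5, -0.9, -0.7]
finger_gap: 0.0146
gripper_force: 24.5
t: 39.0
tool_pos: [0.562, -0.2976, 0.0445]
ee_rot: [0.0, 0.692, 0.722, -0.0]
ft_force: [0.1, -0.3, -0.5]
finger_gap: 0.0149
gripper_force: 24.6
t: 39.17
tool_pos: [0.5623, -0.2978, 0.0444]
ee_rot: [0.0, 0.692, 0.722, -0.0]
ft_force: [-0.5, 0.6, 3.5]
finger_gap: 0.0147
gripper_force: 24.8
```

Landed. Release, rise, and check the tray.

```bash
python3 -m creep '0 0 0 0 0.75;0 0 0 0 0.65;0 0 0 0 0.5;0 0 0 0 0.4;0 0 0 0 0.4'; python3 -m creep '0 0 -2 0 0.4;0 0 -4 0 0.4;0 0 -4 0 0.2;0 0 -4 0 0;0 0 0 0 0' >/dev/null; python3 -m creep '0 0 0 0 0;0 0 0 0 0' >/dev/null; python3 m9.py w12 0.5623 -0.2978; python3 -c "
from h import *
grab('scene','s6'); grab('top','t6')"; python3 - <<'E'
import cv2,numpy as np
a=cv2.imread('pics/s6.png'); cv2.imwrite('pics/s6c.png',a)
E
python3 go.py 0.5545 0.318 0.19 -9.9
```

```text
t: 39.58
tool_pos: [0.562, -0.2976, 0.0437]
ee_rot: [-0.0, 0.692, 0.722, -0.0]
ft_force: [0.2, 0.0, -0.2]
finger_gap: 0.0512
gripper_force: 0.0
t 40.2167 tcp [ 0.5614 -0.2972  0.1824] yaw x 92.41 z [-0.002  0.001 -1.   ] F [-0.2  0.8 -0.5] gap 0.08515980885939091 0.0 q [-0.57  0.24  1.42  0.    1.49 -0.61]
shank 562.8 -298.7 size 14.8 15.4 ang 2.0 52 zmed 0.08187991367171557 tool cm [-0.17  0.16 10.04]
head 562.8 -297.2 size 32.8 29.2 ang 2.5 116 zmed 0.01190326203563849 tool cm [-0.03  0.17 17.04]
t 40.3 roll 102.31 | dx -11.21 dy -60.46 dz -0.85 | F [ 0.2 -0.3  0.4] gap 0.0856
```

View pics/s6c.png

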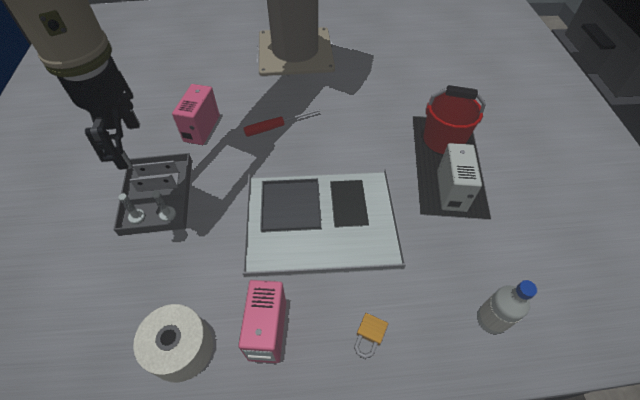

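The tray holds the bracket base down at (157,178) and both bolts standing at (135,212) and (165,210). The strobe (460,180) and bucket (453,120) stand on the mat. Now back for the strobe.

```bash
python3 -m creep '0 0 -0.5 6.82 0;0 0 -0.5 6.82 0;0 0 0 6.82 0;0 0 0 6.82 0;0 0 0 6.82 0' >/dev/null; python3 -m creep '0 0 0 6.82 0;0 0 0 6.82 0;0 0 0 6.82 0;0 0 0 6.82 0;0 0 0 6.82 0' >/dev/null; python3 -m creep '0 0 0 6.82 0;0 0 0 6.82 0;0 0 0 6.82 0;0 0 0 6.82 0;0 0 0 6.82 0' >/dev/null;  python3 -m creep '0 -1.5 0 0 0;-0.6 -3.25 0 0 0;-0.6 -3.25 0 0 0;-0.6 -3.25 0 0 0;-0.6 -3.25 0 0 0' >/dev/null; python3 -m creep '-0.6 -3.25 0 0 0;-0.6 -3.25 0 0 0;-0.6 -3.25 0 0 0;-0.6 -3.25 0 0 0;-0.6 -3.25 0 0 0' >/dev/null; python3 -m creep '-0.6 -3.25 0 0 0;-0.6 -3.25 0 0 0;-0.6 -3.25 0 0 0;-0.6 -3.25 0 0 0;-0.6 -3.25 0 0 0' >/dev/null; python3 -m creep '-0.6 -3.25 0 0 0;-0.6 -3.25 0 0 0;-0.6 -3.25 0 0 0;-0.6 -3.25 0 0 0;-0.4 -0.5 0 0 0' >/dev/null; python3 -m creep '0 0 0 0 0;0 0 0 0 0;0 0 0 0 0' >/dev/null; sed 's/.565,/.5545,/;s/-.565/-.5545/;s/-.088/-.318/;s/z>.095/z>.092/;s/z<.108/z<.105/;s/,.102)/,.099)/' m5.py > m5b.py; cat m5b.py; python3 m5b.py w13; python3 go.py 0.5545 0.318 0.0618 -9.9
```

```text
from m4 import *
near=np.hypot(P[...,0]-.5545,P[...,1]-.318)<.09
rect('strobe',near&(z>.092)&(z<.105),.099)
t 43.5333 tcp [0.5557 0.3163 0.1935] yaw x -9.92 z [-0.001 -0.001 -1.   ] F [ 0.1 -0.7  0.1] gap 0.08522338258158586 0.0 q [ 0.44  0.24  1.39 -0.    1.51  2.18]
strobe 554.9 317.6 size 55.3 108.0 ang 80.1 384 zmed 0.09893694427330024 tool cm [-0.1  -0.12  9.45]
t 43.5 roll -0.02 | dx -0.14 dy -0.15 dz 13.17 | F [ 0.1 -0.7  0.1] gap 0.0852
```

```bash
python3 -m creep '-0.12 -0.12 3 0 0;0 0 4 0 0;0 0 3.5 0 0;0 0 2 0 0;0 0 0.6 0 0' 50 >/dev/null; python3 -m creep '0 0 0 0 0.1;0 0 0 0 0.2;0 0 0 0 0.3;0 0 0 0 0.4;0 0 0 0 1'; python3 -m creep '0 0 0 0 1;0 0 0 0 1;0 0 0 0 1'; python3 go.py 0.5545 0.318 0.0618 -9.9;  python3 -m creep '0 0 -0.5 0 1;0 0 -1.5 0 1;0 0 -3 0 1;0 0 -4 0 1;0 0 -3 0 1' >/dev/null; python3 -m creep '0 0 0 0 1;0 0 0 0 1'; python3 go.py 0.5663 0.0865 0.18 -1.8
```

```text
t: 44.37
tool_pos: [0.5568, 0.3192, 0.0664]
ee_rot: [-0.001, 0.996, -0.086, 0.002]
ft_force: [-0.3, -4.3, 7.5]
finger_gap: 0.0546
gripper_force: 54.2
t: 44.62
tool_pos: [0.5568, 0.3192, 0.0664]
ee_rot: [-0.001, 0.996, -0.086, 0.002]
ft_force: [-0.6, -3.3, 6.2]
finger_gap: 0.0542
gripper_force: 54.2
t 44.6 roll -0.00 | dx -0.20 dy 0.16 dz 0.46 | F [-0.6 -3.3  6.2] gap 0.0542
t: 45.2
tool_pos: [0.5563, 0.32, 0.1861]
ee_rot: [-0.002, 0.996, -0.086, 0.003]
ft_force: [-0.0, -0.6, -8.3]
finger_gap: 0.0544
gripper_force: 55.3
t 45.2 roll -8.08 | dx 1.74 dy 23.31 dz 0.61 | F [-0.  -0.6 -8.3] gap 0.0544
```

```bash
python3 -m creep '0 0 0 -4.04 1;0 0 0 -4.04 1;0.1 1.3 0 0 1;0.22 2.6 0 0 1;0.22 2.6 0 0 1' >/dev/null; python3 -m creep '0.22 2.6 0 0 1;0.22 2.6 0 0 1;0.22 2.6 0 0 1;0.22 2.6 0 0 1;0.22 2.6 0 0 1' >/dev/null; python3 -m creep '0.22 2.6 0 0 1;0.1 1.2 0 0 1;0 0 0 0 1;0 0 0 0 1;0 0 0 0 1'; python3 go.py 0.568 0.0864 0.0694 -1.8
```

```text
t: 46.45
tool_pos: [0.5661, 0.086, 0.1817]
ee_rot: [-0.0, 1.0, -0.016, -0.001]
ft_force: [-0.2, 1.2, -6.4]
finger_gap: 0.0545
gripper_force: 55.6
t 46.5 roll -0.04 | dx 0.19 dy -0.04 dz 11.23 | F [-0.2  1.2 -6.4] gap 0.0545
```

```bash
python3 -m creep '0 0 2 0 1;0 0 3 0 1;0 0 3 0 1;0 0 1.5 0 1;0 0 0.5 0 1' >/dev/null; python3 -m creep '0 0 0 0 1;0 0 0 0 1;0 0 0 0 1;0 0 0 0 1'; python3 go.py 0.568 0.0864 0.0694 -1.8; python3 -c "
from h import *
im,d,c=grab('wrist','w14')"
```

```text
t: 47.2
tool_pos: [0.5685, 0.0859, 0.0851]
ee_rot: [-0.0, 1.0, -0.016, 0.002]
ft_force: [-0.1, -0.3, -6.8]
finger_gap: 0.0546
gripper_force: 55.6
t 47.2 roll 0.00 | dx -0.05 dy -0.05 dz 1.57 | F [-0.1 -0.3 -6.8] gap 0.0546
```

```bash
python3 -m creep '0 -0.05 0.5 0 1;0 0 0.4 0 1;0 0 0.2 0 1;0 0 0 0 1'; python3 -m creep '0 0 0.1 0 1;0 0 0.1 0 1;0 0 0 0 1'; python3 -m creep '0 0 0.08 0 1;0 0 0 0 1'; python3 -m creep '0 0 0.06 0 1;0 0 0 0 1'
```

```text
t: 47.58
tool_pos: [0.5661, 0.0859, 0.0708]
ee_rot: [0.0, 1.0, -0.016, -0.001]
ft_force: [0.3, 0.1, -7.0]
finger_gap: 0.0544
gripper_force: 55.6
t: 47.83
tool_pos: [0.5668, 0.086, 0.0697]
ee_rot: [0.0, 1.0, -0.016, -0.0]
ft_force: [0.1, 0.1, -6.0]
finger_gap: 0.0547
gripper_force: 55.6
t: 48.0
tool_pos: [0.5671, 0.086, 0.0696]
ee_rot: [0.0, 1.0, -0.016, 0.0]
ft_force: [-2.5, -1.0, -3.3]
finger_gap: 0.0544
gripper_force: 56.0
t: 48.17
tool_pos: [0.5673, 0.086, 0.0696]
ee_rot: [0.0, 1.0, -0.016, 0.0]
ft_force: [-4.4, -1.8, 2.3]
finger_gap: 0.0543
gripper_force: 56.7
```

```bash
python3 -m creep '0 0 0 0 0.3;0 0 0 0 0.2;0 0 0 0 0.1;0 0 0 0 0.1;0 0 0 0 0.1'; python3 -m creep '0 0 -1 0 0;0 0 -3 0 0;0 0 -4 0 0;0 0 -4 0 0;0 0 -3 0 0' >/dev/null;python3 -m creep '0 0 0 0 0;0 0 0 0 0;0 0 0 0 0' >/dev/null
python3 m5.py w15; python3 go.py 0.4008 0.3456 0.22 72.7
```

```text
t: 48.58
tool_pos: [0.5673, 0.0861, 0.0688]
ee_rot: [-0.0, 1.0, -0.016, 0.0]
ft_force: [0.5, -0.3, 0.4]
finger_gap: 0.0765
gripper_force: 0.0
t 49.3 tcp [0.5661 0.086  0.2173] yaw x -1.81 z [-0.002 -0.    -1.   ] F [-0.4  0.  -0.2] gap 0.08550352163281764 0.0 q [0.06 0.06 1.56 0.   1.53 1.66]
strobe 565.8 84.1 size 55.3 107.2 ang 88.2 356 zmed 0.10194887224932708 tool cm [-0.    0.19 11.53]
t 49.3 roll -74.51 | dx 19.87 dy -23.51 dz -0.27 | F [-0.4  0.  -0.2] gap 0.0855
```

```bash
python3 - <<'E'
import cv2; a=cv2.imread('pics/w15.png'); cv2.imwrite('pics/w15c.png',cv2.resize(a[60:300,220:540],None,fx=2.4,fy=2.4))
E
```

```text
(no output)
```

View pics/w15c.png

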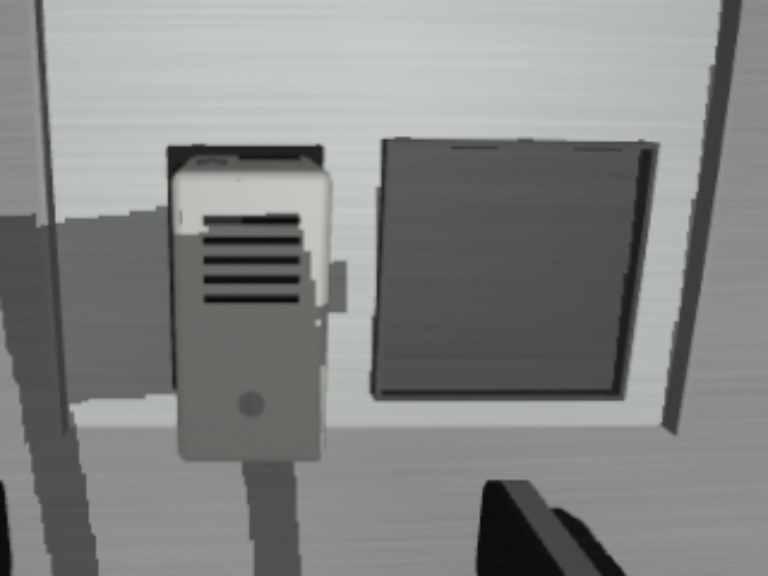

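The housing stands square on its pad at crop (250,310) with a pad margin visible behind and to the left. It measures 2 mm off centre in y and square in yaw. Now the bucket.

```bash
python3 -m creep '0 0 -0.2 -6.77 0;0 0 0 -6.77 0;0 0 0 -6.77 0;0 0 0 -6.77 0;0 0 0 -6.77 0' >/dev/null;  python3 -m creep '0 0 0 -6.77 0;0 0 0 -6.77 0;0 0 0 -6.77 0;0 0 0 -6.77 0;0 0 0 -6.77 0' >/dev/null; python3 -m creep '0 0 0 -6.77 0;1 -1.18 0 0 0;2 -2.35 0 0 0;2 -2.35 0 0 0;2 -2.35 0 0 0' >/dev/null; python3 -m creep '2 -2.35 0 0 0;2 -2.35 0 0 0;2 -2.35 0 0 0;2 -2.35 0 0 0;2 -2.35 0 0 0' >/dev/null;python3 -m creep '1.9 -2.35 0 0 0;1 -1.18 1.5 0 0;0 0 0 0 0;0 0 0 0 0;0 0 0 0 0' >/dev/null; sed "s/'w2'/'w16'/;s/0.1575/0.1555/;s/0.166/0.164/" m3.py > m3b.py; python3 m3b.py; python3 go.py 0.4008 0.3456 0.1316 72.7
```

```text
t 51.4333 tcp [0.4019 0.3453 0.2053] yaw x 72.57 z [-0.    -0.001 -1.   ] F [-0.6 -0.3  0.8] gap 0.08539631686571411 0.0 q [ 0.61 -0.06  1.69 -0.    1.51  0.92]
2355 tool x range [-0.03147175  0.03108942] tool y [-0.0105963  -0.00227719  0.00648851]
slope deg -0.2037914886505968 zmed 0.15867596173263193
t 51.4 roll -0.13 | dx -0.01 dy -0.12 dz 7.37 | F [-0.6 -0.3  0.8] gap 0.0854
```

```bash
python3 -m creep '0 -0.15 2 0 0;0 0 2.5 0 0;0 0 2 0 0;0 0 0.8 0 0;0 0 0 0 0.5' 40 >/dev/null; python3 -m creep '0 0 0 0 0.6;0 0 0 0 0.7;0 0 0 0 0.75;0 0 0 0 0.8;0 0 0 0 1';  python3 -m creep '0 0 0 0 1;0 0 0 0 1;0 0 0 0 1'; python3 -m creep '0 0 -1 0 1;0 0 -2.5 0 1;0 0 -4 0 1;0 0 -4 0 1;0 0 -3.5 0 1' >/dev/null; python3 -m creep '0 0 0 0 1;0 0 0 0 1';  python3 go.py 0.5618 -0.038 0.285 72.7
```

```text
t: 52.27
tool_pos: [0.4009, 0.3471, 0.1339]
ee_rot: [-0.0, 0.806, 0.592, 0.001]
ft_force: [-1.2, 1.1, 2.5]
finger_gap: 0.0167
gripper_force: 39.0
t: 52.52
tool_pos: [0.4007, 0.3472, 0.1338]
ee_rot: [-0.0, 0.806, 0.593, 0.001]
ft_force: [-2.4, 1.0, 7.4]
finger_gap: 0.0163
gripper_force: 39.4
t: 53.1
tool_pos: [0.4016, 0.3473, 0.2857]
ee_rot: [0.0, 0.806, 0.592, 0.003]
ft_force: [0.2, -0.1, -4.2]
finger_gap: 0.0165
gripper_force: 39.6
t 53.1 roll -0.04 | dx -32.02 dy 26.76 dz 0.07 | F [ 0.2 -0.1 -4.2] gap 0.0165
```

```bash
python3 -m creep '-1.15 0.96 0 0 1;-2.28 1.91 0 0 1;-2.28 1.91 0 0 1;-2.28 1.91 0 0 1;-2.28 1.91 0 0 1' >/dev/null; python3 -m creep '-2.28 1.91 0 0 1;-2.28 1.91 0 0 1;-2.28 1.91 0 0 1;-2.28 1.91 0 0 1;-2.28 1.91 0 0 1' >/dev/null; python3 -m creep '-2.28 1.91 0 0 1;-2.28 1.91 0 0 1;-2.28 1.91 0 0 1;-2.28 1.91 0 0 1;-1.15 0.96 0 0 1' >/dev/null; python3 -m creep '0 0 0 0 1;0 0 0 0 1;0 0 0 0 1'; python3 go.py 0.5622 -0.0370 0.1358 72.7
```

```text
t: 54.6
tool_pos: [0.5597, -0.0372, 0.2811]
ee_rot: [-0.001, 0.806, 0.593, -0.001]
ft_force: [-0.6, -0.0, -3.3]
finger_gap: 0.0163
gripper_force: 39.6
t 54.6 roll -0.03 | dx 0.10 dy 0.24 dz 14.53 | F [-0.6 -0.  -3.3] gap 0.0163
```

```bash
python3 -m creep '0.1 0.1 2 0 1;0 0 3.5 0 1;0 0 3.5 0 1;0 0 2 0 1;0 0 0.7 0 1' >/dev/null; python3 -m creep '0 0 0 0 1;0 0 0 0 1;0 0 0 0 1'; python3 go.py 0.5622 -0.0370 0.1358 72.7
```

```text
t: 55.27
tool_pos: [0.5632, -0.0372, 0.1681]
ee_rot: [0.001, 0.805, 0.593, 0.001]
ft_force: [-0.7, 0.6, -3.1]
finger_gap: 0.0164
gripper_force: 39.6
t 55.3 roll -0.00 | dx -0.01 dy -0.10 dz 3.23 | F [-0.7  0.6 -3.1] gap 0.0164
```

```bash
python3 -m creep '0 -0.05 1 0 1;0 0 1 0 1;0 0 0.5 0 1;0 0 0.2 0 1;0 0 0 0 1'; python3 -m creep '0 0 0.15 0 1;0 0 0.15 0 1;0 0 0 0 1'; python3 -m creep '0 0 0.1 0 1;0 0 0 0 1'; python3 -m creep '0 0 0.1 0 1;0 0 0 0 1'
```

```text
t: 55.68
tool_pos: [0.5605, -0.0373, 0.1372]
ee_rot: [-0.001, 0.806, 0.592, -0.001]
ft_force: [-1.3, -0.1, -3.2]
finger_gap: 0.0164
gripper_force: 39.6
t: 55.93
tool_pos: [0.5617, -0.0374, 0.136]
ee_rot: [0.0, 0.806, 0.592, 0.0]
ft_force: [-0.1, 0.4, -2.2]
finger_gap: 0.0162
gripper_force: 39.6
t: 56.1
tool_pos: [0.5621, -0.0373, 0.136]
ee_rot: [0.001, 0.806, 0.592, 0.001]
ft_force: [-2.3, 0.9, 5.3]
finger_gap: 0.0164
gripper_force: 40.6
t: 56.27
tool_pos: [0.5625, -0.0373, 0.1361]
ee_rot: [0.001, 0.806, 0.592, 0.001]
ft_force: [-3.8, 1.6, 10.3]
finger_gap: 0.0167
gripper_force: 41.2
```

Seated at the expected height of 0.136. Release, rise, move clear and check.

```bash
python3 -m creep '0 0 -0.1 0 0.9;0 0 0 0 0.7;0 0 0 0 0.5;0 0 0 0 0.3;0 0 0 0 0.2'; python3 -m creep '0 0 0 0 0.2;0 0 -2 0 0.2;0 0 -4 0 0.2;0 0 -4 0 0.2;0 0 -4 0 0.2' >/dev/null; python3 -m creep '-3 -3 0 0 0.2;-3 -3 0 0 0.2;-3 -3 0 0 0.2;0 0 0 0 0.2;0 0 0 0 0.2'; python3 - <<'E'
from h import *
im,d,c=grab('scene','s7'); P=cloud(c,d); z=P[...,2]
im2,d2,c2=grab('wrist','w17')
def rect(c,name,mask,zz):
    cs,_=cv2.findContours(mask.astype(np.uint8),cv2.RETR_EXTERNAL,cv2.CHAIN_APPROX_NONE)
    k=max(cs,key=cv2.contourArea)[:,0]; W=toplane(c,k,zz)[:,:2]
    (cx,cy),(w,h),a=cv2.minAreaRect((W*1000).astype(np.float32)); print(name,round(cx,1),round(cy,1),'size',round(w,1),round(h,1),'ang',round(a,1),'z',np.nanpercentile(z[mask],[5,50,95]))
rect(c,'rim',(np.hypot(P[...,0]-.562,P[...,1]+.038)<.075)&(z>.1)&(z<.116),.108)
rect(c,'strobe',(np.hypot(P[...,0]-.566,P[...,1]-.085)<.075)&(z>.096)&(z<.11)&(P[...,1]>.04),.102)
E
```

```text
t: 56.68
tool_pos: [0.5614, -0.0374, 0.1344]
ee_rot: [0.0, 0.806, 0.592, 0.0]
ft_force: [-1.1, -1.2, 0.6]
finger_gap: 0.0611
gripper_force: 0.0
t: 57.52
tool_pos: [0.4494, -0.0961, 0.2747]
ee_rot: [0.0, 0.806, 0.591, 0.0]
ft_force: [0.4, -0.1, 0.4]
finger_gap: 0.0684
gripper_force: 0.0
rim 581.9 -49.3 size 125.5 80.8 ang 61.2 z [0.10150291 0.10756533 0.1099866 ]
strobe 568.7 83.3 size 55.9 112.8 ang 88.3 z [0.09943051 0.10216443 0.10391089]
```

View pics/s7.png

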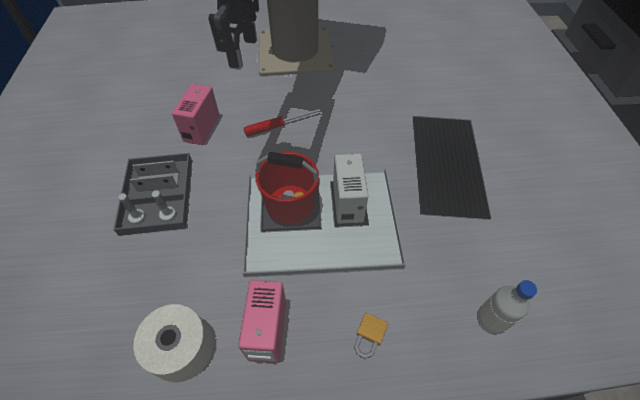

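The bucket stands upright in its pan (290,190) and the strobe on its pad (350,190). The bracket and both bolts are in the tray (155,195), the mat is bare and the arm is clear. Handing in.

```bash
python3 -c "
from plant import close_job
print(close_job())"
```

```text
the job is handed in; nothing more can be done
None
```

The job is handed in after about 58 s of robot time: the bracket and both bolts are in the tray, the housing is square on its pad (about 2 mm off centre), and the bucket is in its pan; one carrying move with the bracket went the wrong way over the paper roll, with no change in force and nothing disturbed.

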